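Stack and close a batch of coin-cell trays

ROBOT

A 6-joint arm with a two-finger parallel gripper is mounted at the origin on a cart in front of the work surface, level with it; the furniture and walls round the work are solid. World frame = base frame: x ahead of the robot, y to its left, z up, the work surface at z = 0. Lengths are in m, angles in rad, forces in N, time in s.
With the tool pointing down it reaches from about 0.35 to 0.85 m from the base axis. Payload 8.1 kg.
Tool frame: the origin (TCP) lies at the centre of the arm's flange, where the gripper is bolted on; the fingertips stand 186 mm ahead of it and the grasp point (between the pads) lies 167 mm ahead of it; z points along the fingers, y is the line along which they close (so a half turn about z gives the same grasp; the last joint's range is limited). The gripper opens to 93 mm and grips with 3 to 60 N. Pads are 15 mm wide; open, the fingers measure 128 mm over their backs; the gripper's body (75 mm by 188 mm) begins 65 mm behind the grasp point.
Start: joints at [1.042, 0.13, 1.488, -0, 1.523, -0.085], TCP at [0.258, 0.542, 0.405] pointing down, gripper open.
Joint ranges: [-2.96, 2.96], [-0.89, 2.26], [0.02, 2.5], [-1.34, 4.48], [0, 2.73], [-2.66, 2.66]. Speed limits (rad/s): [2.39, 2.39, 2.79, 3.14, 3.14, 3.14].

INTERFACE

Orientations are given as a rotation vector (axis times angle).
In Python, from plant import read_state, read_camera, camera_params, robot gives the robot as it stands.
- The arm moves only by the tool carry_out, never from a script. Its argument "targets" is a list of rows, each an object of numbers: "hand": the opening in per cent of the stroke, from 0 (shut) to 100 (fully open); "x", "y", "z": the shift along the tool's x, y, z in m; "ax", "ay", "az": the turn, a rotation vector about the tool's x, y, z in rad. In form: [{"hand": .., "x": .., "y": .., "z": .., "ax": .., "ay": .., "az": ..}, ...]. A call has 1 to 8 rows; each row is the pose to reach, as a shift and turn from the pose commanded when the call began, along the tool's axes at that moment; what a row does not reach only later rows make up. A row lasts 1/8 s, in which the tool goes at most 62.5 mm and 10.7 degrees, less where a joint would pass 70% of its speed; a pose out of reach is approached as far as the arm can. A call with a gripper value outside its range is refused whole. The fingers move at their own pace and stop on an object; "newtons" is the grip in N (left out, the last holds). Time passes only in rows, so rows that repeat a pose let the fingers close. It gives the time, the measured TCP pose, the force, the opening and the grip force at its end, in the units of the state.
- read_state(): the state, without advancing time (a new reading comes with each control period).
- read_camera(name): name is "scene" or "top" or "wrist"; returns (picture, depth): 420x560x3 uint8, blue, green, red; 420x560 float32, m along the optical axis (not along the pixel's ray), 0 where there is no reading.
- camera_params(name): a dict with "fx", "fy", "cx", "cy" (pixels), "position" and "rotation" of the camera in the world. Camera axes: x right, y up, looking along -z (the intrinsics and any distortion apply to the point x, -y, -z); pixel columns grow to the right and rows downward; lengths in m; the calibration is good to about 2 mm. A picture is of the moment at which its call begins: read the wrist's pose just before it. camera_params takes no time and is no camera call; for the wrist camera it gives the pose at the moment of the call.
- robot.close_job(): hands the job in; it is judged then, once.
The state is a dict: "t": time; "q": joint angles; "dq": joint speeds; "joint_torque": joint torques, N m; "tool_pos": TCP position; "orientation": TCP orientation; "force": force on the tool from outside, world axes, zero at the start; "wrist_torque": the same for the moment, N m; "opening": finger opening in m; "gripper_force": force on a finger pad.
Only numpy, scipy, OpenCV 4.12 (cv2) and the standard library are available. Lean on these libraries where they do the work, as an engineer would, in place of code of your own. Each camera call takes 0.05 s, during which the arm holds its last target. There are 200 camera calls.

TASK

Take the white lid off the dock and set it down on the rubber mat, stack all the blue cell trays on the dock with the chamfered corners matched so that every skirt drops fully home over the one below, then close the stack with the lid, seated the same way. Also hang the desiccant basket by its handle on the hook of the stand, at any time during the job. Leave the other things on the table where they are.

Things in the scene. Friction and masses are not known exactly. Their poses are not given: they have to be found in the camera images.
- dock: fixed stacking dock: grey foot 116 (x) x 84 (y) x 10 mm, on it a metal plinth with the trays' outline (chamfers at the +x end) up to a shoulder at 22 mm, then a black deck like a tray's, 22-28 mm. Origin: centre of the foot's underside. Seated trays and lid have their x along the dock's x and their origins 22, 46, 70, 94, 118 mm above the dock's
- tray_a: blue tray of 15 coin cells, 88 (x) x 54 (y) x 30 mm high, 110 g; 14 mm 45-degree chamfers on both +x corners, -x corners square. Origin: centre of underside. 0-8 mm hollow skirt (wall 2.5), 8-24 solid body, flat sides to hold; 24-30 raised deck set in 4 mm, tapered. The next skirt drops over the deck (1.5 mm play) onto the shoulder at 24 mm, only with chamfers over chamfers. May be absent (None)
- tray_b: blue tray of 15 coin cells, 88 (x) x 54 (y) x 30 mm high, 110 g; 14 mm 45-degree chamfers on both +x corners, -x corners square. Origin: centre of underside. 0-8 mm hollow skirt (wall 2.5), 8-24 solid body, flat sides to hold; 24-30 raised deck set in 4 mm, tapered. The next skirt drops over the deck (1.5 mm play) onto the shoulder at 24 mm, only with chamfers over chamfers. May be absent (None)
- tray_c: blue tray of 15 coin cells, 88 (x) x 54 (y) x 30 mm high, 110 g; 14 mm 45-degree chamfers on both +x corners, -x corners square. Origin: centre of underside. 0-8 mm hollow skirt (wall 2.5), 8-24 solid body, flat sides to hold; 24-30 raised deck set in 4 mm, tapered. The next skirt drops over the deck (1.5 mm play) onto the shoulder at 24 mm, only with chamfers over chamfers. May be absent (None)
- tray_d: blue tray of 15 coin cells, 88 (x) x 54 (y) x 30 mm high, 110 g; 14 mm 45-degree chamfers on both +x corners, -x corners square. Origin: centre of underside. 0-8 mm hollow skirt (wall 2.5), 8-24 solid body, flat sides to hold; 24-30 raised deck set in 4 mm, tapered. The next skirt drops over the deck (1.5 mm play) onto the shoulder at 24 mm, only with chamfers over chamfers. May be absent (None)
- lid: white lid, 88 (x) x 54 (y) mm with the same chamfers at its +x end, 80 g; hollow skirt 0-8 mm, top face at 16 mm, on it a black grip bar 44 mm along x, 12 mm thick (y), from 15 to 38 mm. Origin: centre of the underside. Starts seated on the empty dock
- mat: black and grey rubber mat fixed on the table, 100 (x) x 76 (y) x 3 mm, where the lid waits; origin: centre of its underside
- basket: desiccant basket, about 130 g: perforated metal can with orange rim, 54 mm across, 40 mm high; wire bail in its y-z plane (uprights at y = -23 and 23 mm, bar along y at 100 mm, wire 6 mm thick); above the bar an orange grip block 12 (x) x 30 (y) mm, 102-142 mm high. Origin: centre of the underside
- bail_bar (a point): middle of the basket's bail bar, 100 mm above its underside; the hook goes through below it
- hook_stand: fixed hook stand: dark foot 124 (x) x 80 (y) x 10 mm, steel post at x = +48 mm rising to 148 mm, and a hook arm of 8 mm wire running from the post top towards the stand's -x to an upturned tip at x = -46 mm, top at 157 mm. Origin: centre of the foot's underside
- hook_seat (a point): on the hook arm over the middle of the foot, 142 mm up: where the middle of the bail bar comes to lie (wire on wire). Clear span for the bail between tip and post: about 30 mm either way along the stand's x. The bail bar must lie across it, along the stand's y (either way round), brought in over the tip from the -x side
- terminal_block: green terminal block 12 x 20 x 11 mm, bystander between dock and trays; leave it alone
- tin: round screw tin 66 mm across, 24 mm high, bystander; leave it alone
- black_tape: roll of black tape 55 mm across, 19 mm high, bystander; leave it alone
- side_cutters: blue-handled side cutters 47 x 128 x 13 mm, bystander; leave them alone
Not all that is in view belongs to the job. Leave any red look-alike of the tray_a alone.

How it is judged:
On the way, in this order (a step that is already met when the one before it is completed fails the run):
1. the lid lies on the rubber mat, let go (horizontal distance between lid and mat below 0.045 m and height (world z) of lid below 0.008 m and angle between lid's own z axis and vertical below 0.1 rad and contact force between the fingers and lid below 0.1 N and linear speed of lid below 0.03 m/s), for 0.2 s.
2. all the trays are stacked on the dock, each fully seated on the one below (horizontal distance between each of tray_a, tray_b, tray_c, tray_d and dock below 0.012 m and angle between the x axis of each of tray_a, tray_b, tray_c, tray_d and the x axis of dock, either way round below 0.12 rad and angle between each of tray_a, tray_b, tray_c, tray_d's own z axis and vertical below 0.035 rad and (z of tray_a in the frame of dock between 0.02 and 0.024 m or z of tray_a in the frame of dock between 0.044 and 0.048 m or z of tray_a in the frame of dock between 0.068 and 0.072 m or z of tray_a in the frame of dock between 0.092 and 0.096 m) and (z of tray_b in the frame of dock between 0.02 and 0.024 m or z of tray_b in the frame of dock between 0.044 and 0.048 m or z of tray_b in the frame of dock between 0.068 and 0.072 m or z of tray_b in the frame of dock between 0.092 and 0.096 m) and (z of tray_c in the frame of dock between 0.02 and 0.024 m or z of tray_c in the frame of dock between 0.044 and 0.048 m or z of tray_c in the frame of dock between 0.068 and 0.072 m or z of tray_c in the frame of dock between 0.092 and 0.096 m) and (z of tray_d in the frame of dock between 0.02 and 0.024 m or z of tray_d in the frame of dock between 0.044 and 0.048 m or z of tray_d in the frame of dock between 0.068 and 0.072 m or z of tray_d in the frame of dock between 0.092 and 0.096 m)), for 0.2 s.
At the end, for the whole second after the job is handed in: all trays seated on the dock, lid seated on top (height within 2 mm of a seated level, centre within 12 mm of the dock's, turned under 0.12 rad, tilt under 0.035 rad); basket hangs: bail bar within 40 mm of the hook seat, tilt under 0.3 rad; all released and at rest (all of step 2 and horizontal distance between lid and dock below 0.012 m and angle between the x axis of lid and the x axis of dock, either way round below 0.12 rad and angle between lid's own z axis and vertical below 0.035 rad and (z of lid in the frame of dock between 0.044 and 0.048 m or z of lid in the frame of dock between 0.068 and 0.072 m or z of lid in the frame of dock between 0.092 and 0.096 m or z of lid in the frame of dock between 0.116 and 0.12 m) and z of lid in the frame of tray_a above 0.02 m and z of lid in the frame of tray_b above 0.02 m and z of lid in the frame of tray_c above 0.02 m and z of lid in the frame of tray_d above 0.02 m and distance between bail_bar and hook_seat below 0.04 m and height (world z) of basket above 0.03 m and angle between basket's own z axis and vertical below 0.3 rad and linear speed of basket below 0.05 m/s and linear speed of each of tray_a, tray_b, tray_c, tray_d, lid below 0.03 m/s); the robot touches nothing.
It fails at once if a bystander (terminal block) is shoved more than 4 cm (distance of terminal_block from where it was at the start of the episode above 0.04 m).
It fails at once if a bystander (tin) is shoved more than 4 cm (distance of tin from where it was at the start of the episode above 0.04 m).
It fails at once if a bystander (black tape) is shoved more than 4 cm (distance of black_tape from where it was at the start of the episode above 0.04 m).
It fails at once if a bystander (side cutters) is shoved more than 4 cm (distance of side_cutters from where it was at the start of the episode above 0.04 m).
Of tray_a, tray_b, tray_c, tray_d only 3 to 4 are there at a start; the rules pass over those that are not, and their reading is None.
At some moment in a run one of tray_a, tray_b, tray_c, tray_d, basket may be knocked a few centimetres aside while the robot is not near it.
It also fails if it takes over 210 s, if anything falls off the work surface, if the arm or the gripper's body presses on something with over 40 N, if the wrist force passes 120 N, or if a joint passes its speed limit or range.

## Working session

There is one attempt and no reset: what is moved stays moved. The work goes in short steps, Python scripts to look and compute and a tool call to move; the robot and the scene stay as the last step left them, time stands still between calls to the robot, and variables do not carry over. Pictures are saved under pics/ and viewed, at most 14 in all, crops included, and the job is handed in when it is done.

Besides the shell and the picture viewer there is one more tool, called after "Request:" in YAML: its name, and indented under it one key for each argument. carry_out: Moves the arm, as the interface text tells. Its arguments: {"type":"object","properties":{"targets":{"type":"array","items":{"type":"object","properties":{"hand":{"type":"number"},"x":{"type":"number"},"y":{"type":"number"},"z":{"type":"number"},"ax":{"type":"number"},"ay":{"type":"number"},"az":{"type":"number"}}}},"newtons":{"type":"number"}},"required":["targets"]}

```bash
ls; mkdir -p pics; python3 - <<'E'
from plant import *
import cv2,numpy as np
s=read_state();print(s)
for n in ["scene","top"]:
    im,d=read_camera(n);cv2.imwrite(f"pics/{n}0.png",im);np.save(f"pics/{n}0.npy",d);p=camera_params(n);print(n,p)
print(camera_params("wrist"))
E
```

```text
pics
{'t': 0.0, 'q': array([ 1.04160827e+00,  1.31139505e-01,  1.48925520e+00,  1.79428951e-05,
        1.52295936e+00, -8.53753817e-02]), 'dq': array([ 9.49191883e-04,  2.04350225e-03, -4.83126638e-05, -1.96917207e-04,
        4.21372914e-04, -3.75272905e-04]), 'joint_torque': array([ 2.16511609e-03, -5.59829342e+01, -4.91780555e+01,  7.69404718e-02,
        3.49007570e-02, -1.44634037e-04]), 'tool_pos': array([0.25748494, 0.54170206, 0.4037133 ]), 'orientation': array([-6.91312001e-01, -3.06402198e+00,  2.62823348e-03]), 'force': array([-0.55003911, -0.07239828, -0.5097201 ]), 'wrist_torque': array([ 0.00685438, -0.01632412, -0.01454315]), 'gripper_force': 0.0, 'opening': 0.09332504230931832}
scene {'fx': 437.9999369729198, 'fy': 437.9999369729198, 'cx': 291.74125628722555, 'cy': 205.3323449696085, 'position': array([-0.21773893, -0.77290891,  0.75980062]), 'rotation': array([ 0.96073712, -0.40603987, -0.70691734])}
top {'fx': 398.4864480277582, 'fy': 398.4864480277582, 'cx': 280.1231509683153, 'cy': 206.38038428338777, 'position': array([ 0.33187081, -0.0432917 ,  1.40202874]), 'rotation': array([ 0.10523053, -0.09399265, -1.56468452])}
{'fx': 290.9650910984531, 'fy': 290.9650910984531, 'cx': 279.60221228777306, 'cy': 213.22165292266277, 'position': array([0.19000154, 0.57410032, 0.38448381]), 'rotation': array([-0.2471593 , -0.15434054,  1.1203524 ])}
```

View pics/scene0.png

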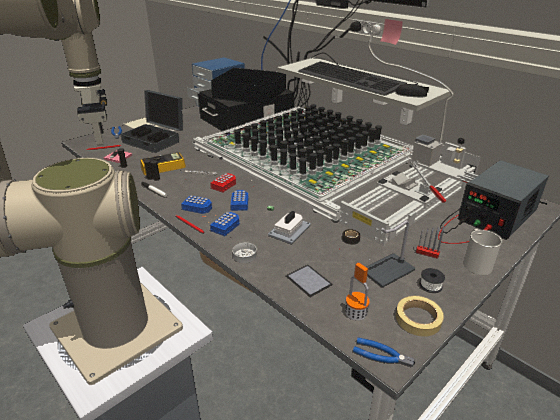

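View pics/top0.png

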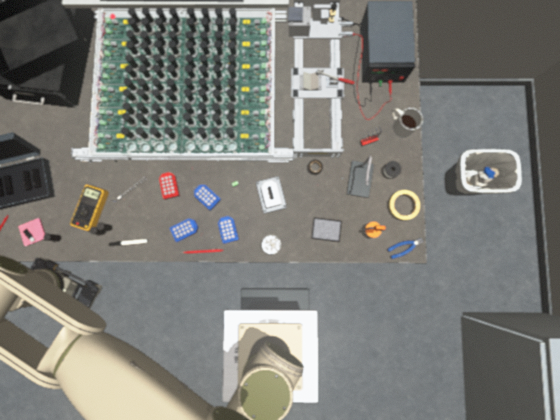

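The scene view shows three blue trays (≈195,203; 225,222; 240,200), a red look-alike at (223,181), the lid on the dock (290,222), the mat (309,279), the basket (356,300) and the hook stand (392,262). The top view shows the trays at (184,230), (228,230), (207,197), the lid at (271,194), the mat at (326,229), the basket at (374,229) and the stand at (360,177).

```bash
cat > h.py <<'E'
from plant import *
import cv2,numpy as np
from scipy.spatial.transform import Rotation as R
def ray(p,uv,z):
    uv=np.atleast_2d(uv).astype(float)
    v=np.c_[(uv[:,0]-p["cx"])/p["fx"],-(uv[:,1]-p["cy"])/p["fy"],-np.ones(len(uv))]@R.from_rotvec(p["rotation"]).as_matrix().T
    return p["position"]+v*((z-p["position"][2])/v[:,2])[:,None]
def cloud(p,d):
    r,c=np.indices(d.shape)
    v=np.stack([(c-p["cx"])/p["fx"]*d,-(r-p["cy"])/p["fy"]*d,-d],-1)
    return v@R.from_rotvec(p["rotation"]).as_matrix().T+p["position"]
def proj(p,X):
    v=(np.atleast_2d(X)-p["position"])@R.from_rotvec(p["rotation"]).as_matrix()
    return np.c_[p["cx"]+p["fx"]*v[:,0]/-v[:,2],p["cy"]-p["fy"]*v[:,1]/-v[:,2]]
def blobs(m,amin):
    m=cv2.morphologyEx(m,cv2.MORPH_CLOSE,np.ones((5,5)))
    return [c for c in cv2.findContours(m,cv2.RETR_EXTERNAL,cv2.CHAIN_APPROX_NONE)[0] if cv2.contourArea(c)>amin]
def rect(P):
    """metric min-area rectangle of an n x 2 set: centre, long side, short side, yaw of the long side"""
    (c,(a,b),t)=cv2.minAreaRect((np.asarray(P)*1000).astype(np.float32))
    t=np.radians(t)
    if a<b:a,b,t=b,a,t+np.pi/2
    return np.array(c)/1000,a,b,(t+np.pi/2)%np.pi-np.pi/2
def snap(name,f=None):
    p=camera_params(name);im,d=read_camera(name)
    if f:cv2.imwrite(f"pics/{f}.png",im)
    return im,d,p
BLUE=((100,130,60),(125,255,255))
def move(xyz,yaw):
    """shift along tool axes and az to bring a downward tool to xyz with tool x at world yaw (mod pi)"""
    s=read_state();M=R.from_rotvec(s["orientation"])
    y0=np.arctan2(M.as_matrix()[1,0],M.as_matrix()[0,0])
    T=R.from_euler("z",yaw)*R.from_euler("x",np.pi)
    rv=(M.inv()*T).as_rotvec()
    print("t",round(s["t"],2),"tcp",s["tool_pos"].round(4),"yaw",y0.round(3),"F",s["force"].round(1),"open",round(s["opening"],4))
    print(" shift",M.inv().apply(np.array(xyz)-s["tool_pos"]).round(4),"turn",rv.round(3))
E
python3 - <<'E'
from h import *
im=cv2.imread("pics/top0.png");d=np.load("pics/top0.npy");p=camera_params("top")
h=cv2.cvtColor(im,cv2.COLOR_BGR2HSV)
C=cloud(p,d)
for c in blobs(cv2.inRange(h,*BLUE),60):
    u=c.reshape(-1,2).mean(0);r=rect(ray(p,c.reshape(-1,2),.024)[:,:2]);print("blue",u.round(),r)
for n,(u,v) in dict(lid=(271,194),mat=(326,229),basket=(374,229),stand=(360,177),tin=(271,243),tape=(315,167),cut=(403,248),term=(235,183),red=(168,185),table=(300,215)).items():
    print(n,C[v,u].round(3))
for n,x in [("top",im),("scene",cv2.imread("pics/scene0.png"))]:
    a,b,c,e=(150,250,150,430) if n=="top" else (170,370,170,450)
    cv2.imwrite(f"pics/{n}0c.png",cv2.resize(x[a:b,c:e],None,fx=2.8,fy=2.8,interpolation=cv2.INTER_CUBIC))
# wrist camera in the tool frame
s=read_state();M=R.from_rotvec(s["orientation"]);q=camera_params("wrist")
print(M.inv().apply(q["position"]-s["tool_pos"]),(M.inv()*R.from_rotvec(q["rotation"])).as_matrix().round(3))
move([.45,-.1,.40],0)
E
```

```text
blue [403. 246.] (array([ 0.36485635, -0.45161359]), 85.41891479492188, 39.127235412597656, np.float64(-1.1111228382908553))
blue [188. 230.] (array([0.42772183, 0.29963937]), 85.57988739013672, 50.340965270996094, np.float64(-1.0983594057400552))
blue [206. 196.] (array([0.54279956, 0.22759258]), 85.8587646484375, 51.839134216308594, np.float64(0.8035822273205095))
lid [ 0.545 -0.002  0.062]
mat [ 0.431 -0.194  0.005]
basket [ 0.332 -0.043  1.402]
stand [ 0.616 -0.316  0.01 ]
tin [ 0.381 -0.002  0.008]
tape [ 0.654 -0.158 -0.003]
cut [ 0.366 -0.465 -0.007]
term [0.593 0.128 0.009]
red [0.581 0.359 0.033]
table [ 0.48  -0.103  0.002]
[0.07485301 0.00030959 0.01931229] [[ 0.001  0.962  0.273]
 [ 1.    -0.001 -0.   ]
 [-0.     0.273 -0.962]]
t 0.1 tcp [0.2575 0.5417 0.4038] yaw 2.698 F [0.4 0.6 0.2] open 0.0931
 shift [-0.4494 -0.4969  0.0045] turn [-1.000e-03  2.000e-03  2.698e+00]
```

View pics/top0c.png

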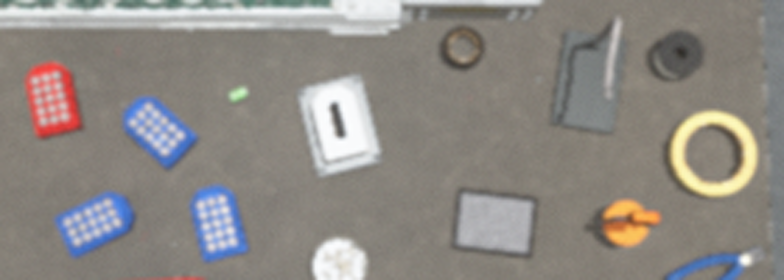

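The crop shows the chamfers: the tray at (95,222) points right and up, the one at (160,130) up and left, and the one at (217,222) and the lid point up. I'll move over the dock for a wrist view.

Request:
carry_out:
  targets:
    - {"x": -0.385,"y": -0.361,"z": -0.016,"az": -0.44}
    - {"x": -0.385,"y": -0.361,"z": -0.016,"az": -0.44}
    - {"x": -0.385,"y": -0.361,"z": -0.016,"az": -0.44}
    - {"x": -0.385,"y": -0.361,"z": -0.016,"az": -0.44}
    - {"x": -0.385,"y": -0.361,"z": -0.016,"az": -0.44}
    - {"x": -0.385,"y": -0.361,"z": -0.016,"az": -0.44}
    - {"x": -0.385,"y": -0.361,"z": -0.016,"az": -0.44}
    - {"x": -0.385,"y": -0.361,"z": -0.016,"az": -0.44}

```text
schema error: expected keys hand, x, y, z, ax, ay, az
```

```bash
python3 - <<'E'
from h import *
im,d,p=snap("wrist","w1");np.savez("pics/w1.npz",im=im,d=d,**p)
move([.45,.05,.42],np.pi)
C=cloud(p,d);h=cv2.cvtColor(im,cv2.COLOR_BGR2HSV)
for c in blobs(cv2.inRange(h,*BLUE),200):
    u=c.reshape(-1,2).mean(0);print("blue",u.round(),rect(ray(p,c.reshape(-1,2),.024)[:,:2]),cv2.contourArea(c))
E
```

```text
t 0.15 tcp [0.2575 0.5417 0.4039] yaw 2.698 F [ 0.  -0.6 -1.1] open 0.0928
 shift [-0.385  -0.3615 -0.0156] turn [-0.001 -0.    -0.444]
blue [186. 357.] (array([0.42269852, 0.30909497]), 104.43496704101562, 55.468650817871094, np.float64(-1.0966990579584457)) 824.0
```

View pics/w1.png

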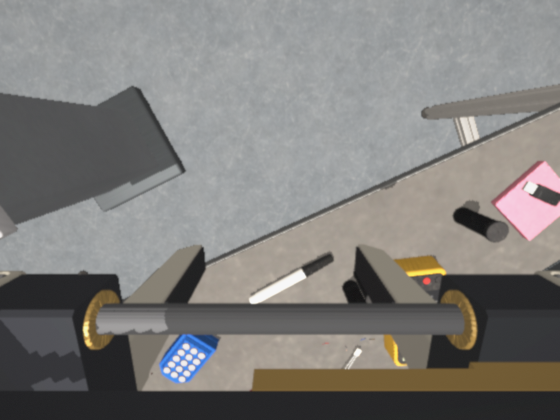

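The wrist picture shows the floor and table edge, with the gripper filling rows ≥ 270. Every row key is required, so I'll send the move again in full.

Request:
carry_out:
  targets:
    - {"hand": 100,"x": -0.385,"y": -0.361,"z": -0.016,"ax": 0,"ay": 0,"az": -0.44}
    - {"hand": 100,"x": -0.385,"y": -0.361,"z": -0.016,"ax": 0,"ay": 0,"az": -0.44}
    - {"hand": 100,"x": -0.385,"y": -0.361,"z": -0.016,"ax": 0,"ay": 0,"az": -0.44}
    - {"hand": 100,"x": -0.385,"y": -0.361,"z": -0.016,"ax": 0,"ay": 0,"az": -0.44}
    - {"hand": 100,"x": -0.385,"y": -0.361,"z": -0.016,"ax": 0,"ay": 0,"az": -0.44}
    - {"hand": 100,"x": -0.385,"y": -0.361,"z": -0.016,"ax": 0,"ay": 0,"az": -0.44}
    - {"hand": 100,"x": -0.385,"y": -0.361,"z": -0.016,"ax": 0,"ay": 0,"az": -0.44}
    - {"hand": 100,"x": -0.385,"y": -0.361,"z": -0.016,"ax": 0,"ay": 0,"az": -0.44}

```text
t: 1.15
tool_pos: [0.4393, 0.0773, 0.4199]
orientation: [0.006, 3.141, 0.0]
force: [0.9, 0.3, -0.2]
opening: 0.0933
gripper_force: 0.0
```

```bash
python3 - <<'E'
from h import *
im,d,p=snap("wrist","w2");np.savez("pics/w2.npz",im=im,d=d,**p)
move([.45,.05,.42],np.pi)
C=cloud(p,d);h=cv2.cvtColor(im,cv2.COLOR_BGR2HSV)
for c in blobs(cv2.inRange(h,*BLUE),200):
    u=c.reshape(-1,2).mean(0);print("blue",u.round(),rect(ray(p,c.reshape(-1,2),.024)[:,:2]),cv2.contourArea(c))
E
```

```text
t 1.2 tcp [0.4412 0.0711 0.4201] yaw 3.133 F [ 0.2 -4.5 -0. ] open 0.0929
 shift [-0.009  -0.0211  0.0002] turn [-0.004  0.002 -0.009]
blue [392. 250.] (array([0.52814362, 0.23529607]), 96.54934692382812, 30.226896286010742, np.float64(0.9682604578012404)) 524.5
blue [450. 177.] (array([0.42629526, 0.29623193]), 92.94806671142578, 59.7398567199707, np.float64(-1.09929038027812)) 2958.5
blue [334. 177.] (array([0.42791721, 0.14936584]), 88.11556243896484, 53.6845588684082, np.float64(0.26984324948989524)) 2537.0
```

View pics/w2.png

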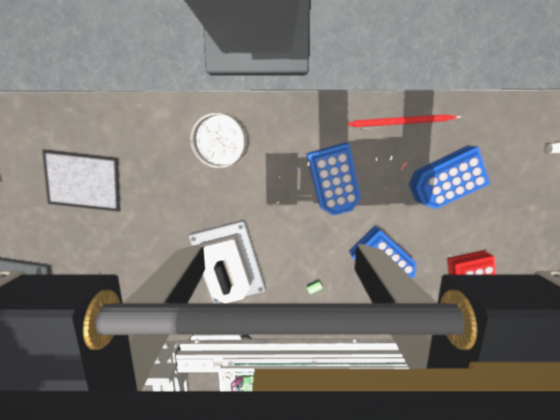

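The wrist view shows the dock and lid at (228,262), the mat at (82,180), the trays at (334,178), (450,177) and (392,250), and the terminal block at (315,287). I'll go 12 cm further out so the dock and all three trays are unobstructed.

Request:
carry_out:
  targets:
    - {"hand": 100,"x": -0.12,"y": 0.02,"z": 0,"ax": 0,"ay": 0,"az": 0}
    - {"hand": 100,"x": -0.12,"y": 0.02,"z": 0,"ax": 0,"ay": 0,"az": 0}
    - {"hand": 100,"x": -0.12,"y": 0.02,"z": 0,"ax": 0,"ay": 0,"az": 0}
    - {"hand": 100,"x": -0.12,"y": 0.02,"z": 0,"ax": 0,"ay": 0,"az": 0}

```text
t: 1.7
tool_pos: [0.5589, 0.099, 0.419]
orientation: [-0.006, -3.14, 0.0]
force: [-0.8, 0.0, 0.4]
opening: 0.0929
gripper_force: 0.0
```

```bash
python3 - <<'E'
from h import *
im,d,p=snap("wrist","w3");np.savez("pics/w3.npz",im=im,d=d,**p)
move([.56,.08,.42],np.pi)
C=cloud(p,d);h=cv2.cvtColor(im,cv2.COLOR_BGR2HSV)
for c in blobs(cv2.inRange(h,*BLUE),200):
    u=c.reshape(-1,2).mean(0);print("blue",u.round(),rect(ray(p,c.reshape(-1,2),.024)[:,:2]),cv2.contourArea(c))
# height masks
X=C.reshape(-1,3);ok=(d>0)
for n,(a,b),(x0,x1,y0,y1) in [("lidtop",(.034,.043),(.47,.62,-.07,.07)),("lidbar",(.052,.066),(.47,.62,-.07,.07)),("foot",(.006,.014),(.45,.65,-.1,.1)),("T1deck",(.02,.035),(.35,.50,.23,.37)),("T2",(.02,.035),(.47,.63,.16,.30)),("T3",(.02,.035),(.35,.50,.08,.21))]:
    m=ok&(C[...,2]>a)&(C[...,2]<b)&(C[...,0]>x0)&(C[...,0]<x1)&(C[...,1]>y0)&(C[...,1]<y1)
    m=cv2.morphologyEx(m.astype(np.uint8),cv2.MORPH_OPEN,np.ones((2,2)))>0
    Q=C[m];print(n,len(Q),Q.mean(0).round(4) if len(Q) else "",rect(Q[:,:2]) if len(Q)>10 else "")
cv2.imwrite("pics/w3c.png",cv2.resize(im[60:270,180:480],None,fx=2.6,fy=2.6,interpolation=cv2.INTER_CUBIC))
E
```

```text
t 1.75 tcp [0.5585 0.099  0.42  ] yaw 3.138 F [-0.6 -0.3 -0.3] open 0.093
 shift [-0.0016 -0.019   0.    ] turn [-0.    -0.    -0.003]
blue [378. 177.] (array([0.54300464, 0.22747705]), 90.90168762207031, 52.976585388183594, np.float64(0.8371722786755154)) 2668.0
blue [449.  80.] (array([0.42914426, 0.29777502]), 95.8624267578125, 53.738346099853516, np.float64(-1.0941329025110722)) 3631.0
blue [322.  78.] (array([0.42858987, 0.15050555]), 86.80276489257812, 54.560855865478516, np.float64(0.26912447895643954)) 3373.0
lidtop 2382 [0.5498 0.0035 0.0395] (array([0.54826379, 0.0392607 ]), 147.7048797607422, 95.02529907226562, np.float64(-1.3216580062921475))
lidbar 410 [0.553  0.0037 0.0593] (array([0.51988226, 0.03600605]), 139.46505737304688, 40.36843490600586, np.float64(-0.7721716404225969))
foot 2132 [0.5457 0.0129 0.0131] (array([0.54752759, 0.03557394]), 152.45077514648438, 119.6668701171875, np.float64(-1.343453333298113))
T1deck 3559 [0.4287 0.3008 0.0303] (array([0.45946423, 0.23537117]), 269.8586730957031, 62.01476287841797, np.float64(-1.1666888289080046))
T2 2716 [0.5426 0.2269 0.0308] (array([0.51931647, 0.19711621]), 199.47007751464844, 60.10904312133789, np.float64(0.9322918041186301))
T3 3504 [0.4278 0.1507 0.0304] (array([0.43211023, 0.13625864]), 98.92242431640625, 92.71516418457031, np.float64(-1.305193578774464))
```

View pics/w3c.png

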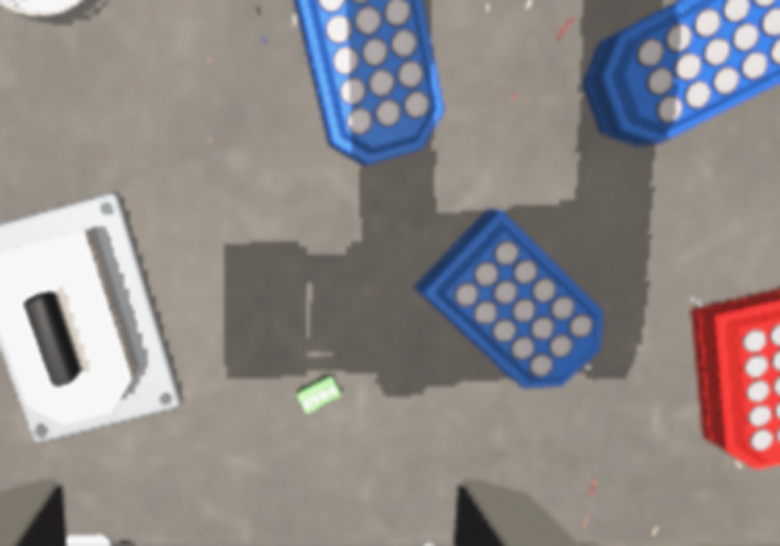

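The crop shows the lid bar at (52,338), the terminal block at (319,395), the trays' chamfers and the red look-alike at right. I'll work out the dock and lid pose from cleaned masks.

```bash
cat >> h.py <<'E'
def big(m,near=None):
    """largest connected piece of a mask (or the one containing pixel near)"""
    n,l,st,_=cv2.connectedComponentsWithStats(m.astype(np.uint8),connectivity=4)
    k=l[near[1],near[0]] if near is not None else 1+np.argmax(st[1:,4])
    return l==k
def edge(m,p,z):
    c=max(cv2.findContours(m.astype(np.uint8),cv2.RETR_EXTERNAL,cv2.CHAIN_APPROX_NONE)[0],key=cv2.contourArea).reshape(-1,2)
    return ray(p,c,z)[:,:2]
E
python3 - <<'E'
from h import *
f=np.load("pics/w3.npz");im,d=f["im"],f["d"];p={k:f[k] for k in("fx","fy","cx","cy","position","rotation")}
C=cloud(p,d)
reg=lambda x0,x1,y0,y1:(C[...,0]>x0)&(C[...,0]<x1)&(C[...,1]>y0)&(C[...,1]<y1)&(d>0)
D=reg(.45,.65,-.1,.1)
k=np.ones((3,3),np.uint8)
for n,a,b,z in [("foot",.005,.08,.010),("lidall",.033,.08,.038),("bar",.052,.075,.060)]:
    m=big(cv2.morphologyEx((D&(C[...,2]>a)&(C[...,2]<b)).astype(np.uint8),cv2.MORPH_OPEN,k))
    print(n,m.sum(),np.median(C[m],0).round(4),rect(edge(m,p,z)))
h=cv2.cvtColor(im,cv2.COLOR_BGR2HSV)
m=big(D&(h[...,2]<60)&(C[...,2]>.045));print("barcol",m.sum(),rect(edge(m,p,.058)))
for n,r in [("T1",(.35,.50,.23,.37)),("T2",(.47,.63,.16,.30)),("T3",(.35,.50,.08,.21))]:
    m=big(cv2.morphologyEx((reg(*r)&(C[...,2]>.026)&(C[...,2]<.036)).astype(np.uint8),cv2.MORPH_OPEN,k))
    print(n,m.sum(),np.median(C[m],0).round(4),rect(edge(m,p,.030)))
E
```

```text
foot 5209 [0.5447 0.0088 0.0378] (array([0.55242017, 0.00225731]), 115.30965423583984, 84.11097717285156, np.float64(0.2562275554559994))
lidall 2870 [0.5475 0.0044 0.0389] (array([0.55265521, 0.00212378]), 87.9293441772461, 55.286094665527344, np.float64(0.25626269253763145))
bar 406 [0.5511 0.0028 0.0602] (array([0.55200702, 0.00282417]), 43.98310470581055, 13.698758125305176, np.float64(0.24951822043224903))
barcol 18203 (array([ 0.76535474, -0.11068083]), 434.3505859375, 280.1601867675781, np.float64(1.567900538583599))
T1 2700 [0.4273 0.3011 0.031 ] (array([0.42847421, 0.29970462]), 79.56712341308594, 45.64203643798828, np.float64(-1.0924408631124907))
T2 2068 [0.5426 0.2266 0.031 ] (array([0.54435059, 0.22790694]), 79.124267578125, 45.463260650634766, np.float64(0.8355111985246055))
T3 2704 [0.4266 0.1503 0.0311] (array([0.42916367, 0.15027658]), 79.22159576416016, 46.90279769897461, np.float64(0.23862104794959227))
```

Dock (0.5525, 0.002) yaw 0.256, with foot, lid and deck sizes matching the spec. Next, hover over the lid.

Request:
carry_out:
  targets:
    - {"hand": 100,"x": 0.006,"y": -0.097,"z": 0.13,"ax": 0,"ay": 0,"az": -0.26}
    - {"hand": 100,"x": 0.006,"y": -0.097,"z": 0.13,"ax": 0,"ay": 0,"az": -0.26}
    - {"hand": 100,"x": 0.006,"y": -0.097,"z": 0.13,"ax": 0,"ay": 0,"az": -0.26}
    - {"hand": 100,"x": 0.006,"y": -0.097,"z": 0.13,"ax": 0,"ay": 0,"az": -0.26}
    - {"hand": 100,"x": 0.006,"y": -0.097,"z": 0.13,"ax": 0,"ay": 0,"az": -0.26}

```text
t: 2.38
tool_pos: [0.553, 0.0024, 0.2924]
orientation: [-0.401, 3.112, -0.001]
force: [0.7, -0.0, 0.8]
opening: 0.093
gripper_force: 0.0
```

```bash
cat >> h.py <<'E'
def deck(p,d,C,xy,zlo,zhi,z,rad=.06):
    """rectangle of the piece lying between heights zlo and zhi within rad of xy, its outline cast onto z"""
    m=(d>0)&(np.hypot(C[...,0]-xy[0],C[...,1]-xy[1])<rad)&(C[...,2]>zlo)&(C[...,2]<zhi)
    m=big(cv2.morphologyEx(m.astype(np.uint8),cv2.MORPH_OPEN,np.ones((3,3),np.uint8)))
    c,a,b,t=rect(edge(m,p,z));print("rect",c.round(4),round(a,1),round(b,1),"yaw",round(t,3),"zmed",np.median(C[m][:,2]).round(4));return c,t
E
python3 - <<'E'
from h import *
im,d,p=snap("wrist","w4");C=cloud(p,d)
move([.5525,.0022,.228],3.398)
for z in [(.033,.08,.038),(.052,.075,.060)]: deck(p,d,C,(.5525,.002),*z)
deck(p,d,C,(.5525,.002),.005,.08,.01,.09)
E
```

```text
t 2.42 tcp [0.5533 0.0026 0.2927] yaw -2.885 F [-0.7  0.5  0.8] open 0.0931
 shift [ 0.0012 -0.0001  0.0647] turn [-0.001  0.004  0.   ]
rect [0.5526 0.0015] 87.6 53.9 yaw 0.257 zmed 0.0389
rect [0.5512 0.0013] 44.0 11.5 yaw 0.25 zmed 0.0604
rect [0.5527 0.0015] 115.7 83.3 yaw 0.257 zmed 0.0381
```

Request:
carry_out:
  targets:
    - {"hand": 100,"x": 0.001,"y": -0.001,"z": 0.045,"ax": 0,"ay": 0,"az": 0}
    - {"hand": 100,"x": 0.001,"y": -0.001,"z": 0.065,"ax": 0,"ay": 0,"az": 0}
    - {"hand": 0,"x": 0.001,"y": -0.001,"z": 0.065,"ax": 0,"ay": 0,"az": 0}
    - {"hand": 0,"x": 0.001,"y": -0.001,"z": 0.065,"ax": 0,"ay": 0,"az": 0}
    - {"hand": 0,"x": 0.001,"y": -0.001,"z": 0.065,"ax": 0,"ay": 0,"az": 0}
    - {"hand": 0,"x": 0.001,"y": -0.001,"z": 0.065,"ax": 0,"ay": 0,"az": 0}
    - {"hand": 0,"x": 0.001,"y": -0.001,"z": 0.065,"ax": 0,"ay": 0,"az": 0}
    - {"hand": 0,"x": 0.001,"y": -0.001,"z": 0.065,"ax": 0,"ay": 0,"az": 0}
  newtons: 20

```text
t: 3.42
tool_pos: [0.5521, 0.0005, 0.2249]
orientation: [-0.401, 3.116, -0.0]
force: [-0.3, -0.2, 0.4]
opening: 0.0377
gripper_force: 0.0
```

```bash
python3 - <<'E'
from h import *
s=read_state();print(s["opening"],s["gripper_force"],s["force"])
# mat from w2 depth + colour; stand, basket from w2/top
f=np.load("pics/w2.npz");im,d=f["im"],f["d"];p={k:f[k] for k in("fx","fy","cx","cy","position","rotation")}
h=cv2.cvtColor(im,cv2.COLOR_BGR2HSV)
m=np.zeros(d.shape,np.uint8);m[140:220,35:130]=(h[140:220,35:130,2]<45)
m=cv2.morphologyEx(m,cv2.MORPH_CLOSE,np.ones((3,3)));print("mat",rect(edge(big(m),p,.003)))
move([.431,-.194,.30],3.398-.26)
E
```

```text
0.03768408860504148 0.0 [-0.32642699 -0.15672826  0.37591584]Traceback (most recent call last):
  File "<stdin>", line 7, in <module>
  File "h.py", line 40, in big
    k=l[near[1],near[0]] if near is not None else 1+np.argmax(st[1:,4])
                                                    ~~~~~~~~~^^^^^^^^^^
    return _wrapfunc(a, 'argmax', axis=axis, out=out, **kwds)
    return bound(*args, **kwds)
ValueError: attempt to get argmax of an empty sequence
```

Request:
carry_out:
  targets:
    - {"hand": 0,"x": 0,"y": 0,"z": -0.002,"ax": 0,"ay": 0,"az": 0}
    - {"hand": 0,"x": 0,"y": 0,"z": -0.002,"ax": 0,"ay": 0,"az": 0}
    - {"hand": 0,"x": 0,"y": 0,"z": -0.002,"ax": 0,"ay": 0,"az": 0}
    - {"hand": 0,"x": 0,"y": 0,"z": -0.002,"ax": 0,"ay": 0,"az": 0}
    - {"hand": 0,"x": 0,"y": 0,"z": -0.002,"ax": 0,"ay": 0,"az": 0}
    - {"hand": 0,"x": 0,"y": 0,"z": -0.002,"ax": 0,"ay": 0,"az": 0}

```text
t: 4.18
tool_pos: [0.5521, 0.0006, 0.2269]
orientation: [-0.401, 3.116, 0.0]
force: [0.2, 0.2, 2.1]
opening: 0.0116
gripper_force: 20.0
```

```bash
python3 - <<'E'
from h import *
f=np.load("pics/w2.npz");im,d=f["im"],f["d"];p={k:f[k] for k in("fx","fy","cx","cy","position","rotation")}
g=cv2.cvtColor(im,cv2.COLOR_BGR2GRAY);sub=g[140:220,35:130];print(np.percentile(sub,[1,5,20,50,90]))
m=np.zeros(d.shape,np.uint8);m[140:220,35:130]=sub<np.percentile(sub,50)*.55
m=cv2.morphologyEx(m,cv2.MORPH_CLOSE,np.ones((3,3)));print("mat",rect(edge(big(m),p,.003)))
move([.4324,-.195,.32],3.398-.26)
E
```

```text
[ 68.  87. 148. 156. 215.]
mat (array([ 0.43004788, -0.19433778]), 98.91555786132812, 73.94386291503906, np.float64(1.4548919608871769))
t 4.17 tcp [0.5521 0.0006 0.2269] yaw -2.885 F [0.2 0.2 2.1] open 0.0116
 shift [ 0.1654 -0.1589 -0.0931] turn [0.   0.   0.26]
```

The bar is gripped (opening 11.6 mm). I'll lift it and carry it to the mat without turning it.

Request:
carry_out:
  targets:
    - {"hand": 0,"x": 0,"y": 0,"z": -0.04,"ax": 0,"ay": 0,"az": 0}
    - {"hand": 0,"x": 0.02,"y": -0.02,"z": -0.06,"ax": 0,"ay": 0,"az": 0}
    - {"hand": 0,"x": 0.167,"y": -0.157,"z": -0.06,"ax": 0,"ay": 0,"az": 0}
    - {"hand": 0,"x": 0.167,"y": -0.157,"z": -0.06,"ax": 0,"ay": 0,"az": 0}
    - {"hand": 0,"x": 0.167,"y": -0.157,"z": -0.06,"ax": 0,"ay": 0,"az": 0}
    - {"hand": 0,"x": 0.167,"y": -0.157,"z": -0.06,"ax": 0,"ay": 0,"az": 0}
    - {"hand": 0,"x": 0.167,"y": -0.157,"z": -0.02,"ax": 0,"ay": 0,"az": 0}
    - {"hand": 0,"x": 0.167,"y": -0.157,"z": 0.012,"ax": 0,"ay": 0,"az": 0}

```text
t: 5.18
tool_pos: [0.4304, -0.1934, 0.2138]
orientation: [-0.4, 3.115, 0.0]
force: [-0.9, 0.9, -0.7]
opening: 0.012
gripper_force: 20.0
```

```bash
python3 - <<'E'
from h import *
move([.43,-.194,.2085],3.398)
im,d,p=snap("scene","s1");cv2.imwrite("pics/s1c.png",cv2.resize(im[170:370,220:480],None,fx=2.8,fy=2.8,interpolation=cv2.INTER_CUBIC))
E
```

```text
t 5.17 tcp [ 0.4304 -0.1934  0.2138] yaw -2.886 F [-0.9  0.9 -0.7] open 0.012
 shift [ 0.0006 -0.0005  0.0053] turn [ 0.     0.001 -0.001]
```

Request:
carry_out:
  targets:
    - {"hand": 0,"x": 0,"y": 0,"z": 0.006,"ax": 0,"ay": 0,"az": 0}
    - {"hand": 0,"x": 0,"y": 0,"z": 0.006,"ax": 0,"ay": 0,"az": 0}
    - {"hand": 60,"x": 0,"y": 0,"z": 0.006,"ax": 0,"ay": 0,"az": 0}
    - {"hand": 60,"x": 0,"y": 0,"z": 0.006,"ax": 0,"ay": 0,"az": 0}
    - {"hand": 60,"x": 0,"y": 0,"z": 0.006,"ax": 0,"ay": 0,"az": 0}
    - {"hand": 60,"x": 0,"y": 0,"z": -0.04,"ax": 0,"ay": 0,"az": 0}
    - {"hand": 60,"x": 0,"y": 0,"z": -0.1,"ax": 0,"ay": 0,"az": 0}
    - {"hand": 60,"x": 0,"y": 0,"z": -0.2,"ax": 0,"ay": 0,"az": 0}

```text
t: 6.22
tool_pos: [0.4299, -0.1934, 0.3789]
orientation: [0.401, -3.115, -0.001]
force: [1.6, -1.2, 0.1]
opening: 0.0557
gripper_force: 0.0
```

```bash
python3 - <<'E'
from h import *
im,d,p=snap("wrist","w5");np.savez("pics/w5.npz",im=im,d=d,**p);C=cloud(p,d)
move([.43,-.194,.42],3.398)
deck(p,d,C,(.43,-.194),.013,.06,.019)
E
```

```text
t 6.28 tcp [ 0.4316 -0.1944  0.389 ] yaw -2.885 F [ 2.2 -1.7  7.5] open 0.0558
 shift [ 0.0012  0.0005 -0.031 ] turn [-0.009  0.009 -0.   ]
rect [ 0.4323 -0.1939] 87.1 53.9 yaw 0.257 zmed 0.0199
```

View pics/w5.png

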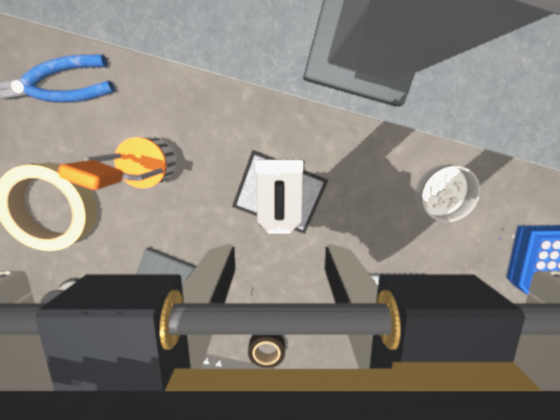

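The lid lies on the mat at (280,190). The basket is at (140,160) with its grip block at (80,175), and the stand is partly hidden at (165,262). I'll compute the basket pose and get the stand from the top camera.

```bash
python3 - <<'E'
from h import *
f=np.load("pics/w5.npz");im,d=f["im"],f["d"];p={k:f[k] for k in("fx","fy","cx","cy","position","rotation")}
C=cloud(p,d);h=cv2.cvtColor(im,cv2.COLOR_BGR2HSV)
o=cv2.inRange(h,(5,150,120),(22,255,255))>0
m=o&(C[...,2]>.132)&(C[...,2]<.155)&(d>0);m[:, 260:]=0;m=big(m);Q=C[m];print("block top",len(Q),Q.mean(0),rect(edge(m,p,.142)))
m=o&(C[...,2]>.03)&(C[...,2]<.05)&(d>0);m[:,260:]=0;m=big(m);Q=C[m];print("rim",len(Q),Q.mean(0),rect(edge(m,p,.04)))
im,d,p=snap("top","t1");C=cloud(p,d)
D=(d>0)&(C[...,0]>.48)&(C[...,0]<.75)&(C[...,1]>-.42)&(C[...,1]<-.2)
m=D&(C[...,2]>.005)&(C[...,2]<.03);m=cv2.morphologyEx(m.astype(np.uint8),cv2.MORPH_OPEN,np.ones((2,2)));print("foot",rect(edge(big(m),p,.01)))
m=D&(C[...,2]>.09)&(C[...,2]<.2);Q=C[m];print("arm",len(Q),rect(Q[:,:2]) if len(Q)>4 else "",Q.round(3)[::max(1,len(Q)//12)])
cv2.imwrite("pics/t1c.png",cv2.resize(im[140:260,320:440],None,fx=5,fy=5,interpolation=cv2.INTER_CUBIC))
E
```

```text
block top 650 [ 0.42641911 -0.34823137  0.14036952] (array([ 0.42613696, -0.34708875]), 34.176536560058594, 14.804734230041504, np.float64(1.4820601987476199))
rim 534 [ 0.42370809 -0.34387715  0.04171851] (array([ 0.41952673, -0.34779684]), 53.5101203918457, 36.66172409057617, np.float64(1.315603575869961))
foot (array([ 0.6184176 , -0.32251849]), 97.63912963867188, 79.7199478149414, np.float64(-0.17063192683468476))
arm 84 (array([ 0.60966516, -0.31646179]), 99.44564056396484, 8.8211088180542, np.float64(-0.16929488680941063)) [[ 0.658 -0.324  0.141]
 [ 0.65  -0.323  0.146]
 [ 0.656 -0.321  0.095]
 [ 0.639 -0.319  0.15 ]
 [ 0.631 -0.319  0.145]
 [ 0.625 -0.324  0.14 ]
 [ 0.616 -0.32   0.14 ]
 [ 0.606 -0.314  0.139]
 [ 0.595 -0.313  0.143]
 [ 0.586 -0.31   0.141]
 [ 0.579 -0.312  0.142]
 [ 0.567 -0.306  0.155]]
```

View pics/t1c.png

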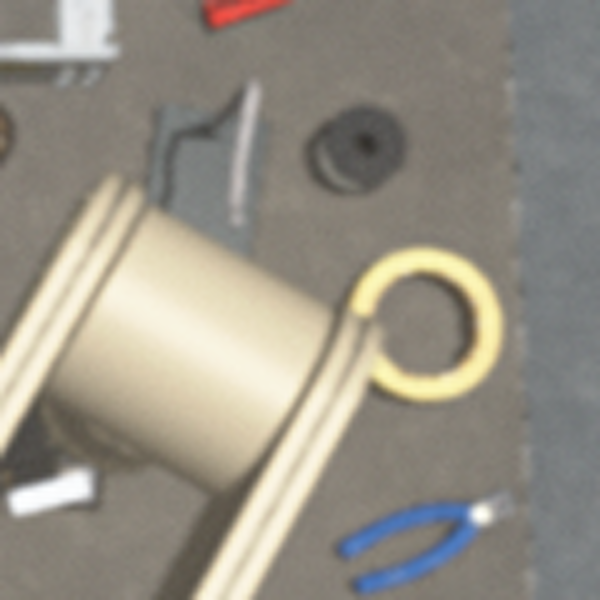

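The top crop shows the arm hiding the near part of the stand; its hook wire runs (245,85)–(237,220), tip towards the robot. Now over the basket, turning to its bail.

Request:
carry_out:
  targets:
    - {"hand": 60,"x": 0.044,"y": -0.146,"z": -0.03,"ax": 0,"ay": 0,"az": 1.916}
    - {"hand": 60,"x": 0.044,"y": -0.146,"z": -0.03,"ax": 0,"ay": 0,"az": 1.916}
    - {"hand": 60,"x": 0.044,"y": -0.146,"z": -0.03,"ax": 0,"ay": 0,"az": 1.916}
    - {"hand": 60,"x": 0.044,"y": -0.146,"z": -0.03,"ax": 0,"ay": 0,"az": 1.916}
    - {"hand": 60,"x": 0.044,"y": -0.146,"z": -0.03,"ax": 0,"ay": 0,"az": 1.916}
    - {"hand": 60,"x": 0.044,"y": -0.146,"z": -0.03,"ax": 0,"ay": 0,"az": 1.916}
    - {"hand": 60,"x": 0.044,"y": -0.146,"z": -0.03,"ax": 0,"ay": 0,"az": 1.916}
    - {"hand": 60,"x": 0.044,"y": -0.146,"z": -0.03,"ax": 0,"ay": 0,"az": 1.916}

```text
t: 7.32
tool_pos: [0.4247, -0.346, 0.4068]
orientation: [-1.838, -2.547, -0.0]
force: [0.8, -0.3, -0.4]
opening: 0.0555
gripper_force: 0.0
```

```bash
python3 - <<'E'
from h import *
move([.4262,-.347,.42],1.482)
# stand from the first top view
im=cv2.imread("pics/top0.png");d=np.load("pics/top0.npy");p=camera_params("top");C=cloud(p,d)
D=(d>0)&(C[...,0]>.48)&(C[...,0]<.75)&(C[...,1]>-.42)&(C[...,1]<-.2)
m=D&(C[...,2]>.004)&(C[...,2]<.2);m=cv2.morphologyEx(m.astype(np.uint8),cv2.MORPH_OPEN,np.ones((2,2)));print("foot",rect(edge(big(m),p,.01)))
m=D&(C[...,2]>.125)&(C[...,2]<.17);Q=C[m];r=rect(Q[:,:2]);print("arm",len(Q),r)
u=np.array([np.cos(r[3]),np.sin(r[3])]);print(np.c_[(Q[:,:2]-r[0])@u,Q[:,2]][np.argsort((Q[:,:2]-r[0])@u)].round(3)[::4].tolist())
im,d,p=snap("wrist","w6");np.savez("pics/w6.npz",im=im,d=d,**p);C=cloud(p,d);h=cv2.cvtColor(im,cv2.COLOR_BGR2HSV)
o=cv2.inRange(h,(5,150,120),(22,255,255))>0
m=o&(C[...,2]>.132)&(C[...,2]<.155)&(d>0);m=big(m);Q=C[m];print("block top",len(Q),Q.mean(0),rect(edge(m,p,.142)))
E
```

```text
t 7.33 tcp [ 0.4247 -0.346   0.4068] yaw 1.892 F [ 0.8 -0.3 -0.4] open 0.0555
 shift [-0.0014  0.0012 -0.0132] turn [-0.   -0.    0.41]
foot (array([ 0.61696686, -0.32228589]), 153.90325927734375, 79.91790008544922, np.float64(-0.17318469989758078))
arm 78 (array([ 0.61034235, -0.31690662]), 100.12067413330078, 9.144695281982422, np.float64(-0.14746229219294094))
[[-0.05, 0.152], [-0.045, 0.158], [-0.04, 0.152], [-0.033, 0.148], [-0.029, 0.144], [-0.025, 0.139], [-0.019, 0.146], [-0.012, 0.142], [-0.005, 0.14], [-0.001, 0.136], [0.002, 0.14], [0.008, 0.141], [0.013, 0.148], [0.018, 0.144], [0.022, 0.137], [0.027, 0.147], [0.033, 0.15], [0.037, 0.147], [0.041, 0.142], [0.048, 0.143]]
block top 226 [ 0.42704628 -0.34644416  0.14055211] (array([ 0.42714954, -0.34847974]), 30.494197845458984, 12.271106719970703, np.float64(1.4538980691683587))
```

Block at (0.427, -0.348) yaw ≈1.46, seat ≈(0.609, -0.3165) stand yaw ≈-0.165. Now descend on the block.

Request:
carry_out:
  targets:
    - {"hand": 60,"x": -0.003,"y": 0.002,"z": 0.02,"ax": 0,"ay": 0,"az": 0.432}
    - {"hand": 60,"x": -0.003,"y": 0.002,"z": 0.02,"ax": 0,"ay": 0,"az": 0.432}
    - {"hand": 60,"x": -0.003,"y": 0.002,"z": 0.03,"ax": 0,"ay": 0,"az": 0.432}
    - {"hand": 60,"x": -0.003,"y": 0.002,"z": 0.08,"ax": 0,"ay": 0,"az": 0.432}
    - {"hand": 60,"x": -0.003,"y": 0.002,"z": 0.113,"ax": 0,"ay": 0,"az": 0.432}
    - {"hand": 0,"x": -0.003,"y": 0.002,"z": 0.113,"ax": 0,"ay": 0,"az": 0.432}
    - {"hand": 0,"x": -0.003,"y": 0.002,"z": 0.113,"ax": 0,"ay": 0,"az": 0.432}
    - {"hand": 0,"x": -0.003,"y": 0.002,"z": 0.113,"ax": 0,"ay": 0,"az": 0.432}
  newtons: 30

```text
t: 8.38
tool_pos: [0.4282, -0.3488, 0.2966]
orientation: [2.332, 2.1, 0.0]
force: [-0.6, -0.7, 0.4]
opening: 0.0306
gripper_force: 0.0
```

Request:
carry_out:
  targets:
    - {"hand": 0,"x": 0,"y": 0,"z": 0,"ax": 0,"ay": 0,"az": 0}
    - {"hand": 0,"x": 0,"y": 0,"z": 0,"ax": 0,"ay": 0,"az": 0}
    - {"hand": 0,"x": 0,"y": 0,"z": 0,"ax": 0,"ay": 0,"az": 0}
    - {"hand": 0,"x": 0,"y": 0,"z": 0,"ax": 0,"ay": 0,"az": 0}
    - {"hand": 0,"x": 0,"y": 0,"z": -0.035,"ax": 0,"ay": 0,"az": 0}
    - {"hand": 0,"x": 0,"y": 0,"z": -0.074,"ax": 0,"ay": 0,"az": 0}

```text
t: 9.12
tool_pos: [0.4272, -0.3478, 0.3677]
orientation: [-2.333, -2.1, 0.0]
force: [-0.3, -0.3, -0.9]
opening: 0.012
gripper_force: 30.0
```

```bash
python3 - <<'E'
from h import *
u=np.array([np.cos(-.165),np.sin(-.165)]);S=np.array([.609,-.3165])
for k in (-.11,0): move([*(S+k*u),.368],np.pi/2-.165)
im,d,p=snap("scene","s2");cv2.imwrite("pics/s2c.png",cv2.resize(im[180:340,260:460],None,fx=3.5,fy=3.5,interpolation=cv2.INTER_CUBIC))
E
```

```text
t 9.12 tcp [ 0.4272 -0.3478  0.3677] yaw 1.466 F [-0.3 -0.3 -0.9] open 0.012
 shift [ 0.0568  0.0677 -0.0003] turn [-0.002 -0.002  0.06 ]
t 9.12 tcp [ 0.4272 -0.3478  0.3677] yaw 1.466 F [-0.3 -0.3 -0.9] open 0.012
 shift [ 0.0502  0.1775 -0.0006] turn [-0.002 -0.002  0.06 ]
```

View pics/s2c.png

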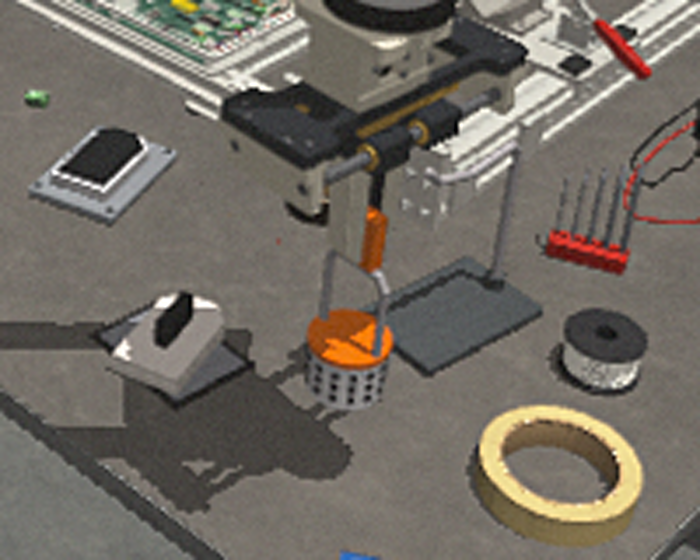

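The basket hangs straight in the fingers at (350,330), clear of the table, with the hook to its right. I'll bring the bail in over the tip.

Request:
carry_out:
  targets:
    - {"hand": 0,"x": 0.03,"y": 0.035,"z": 0,"ax": 0,"ay": 0,"az": 0.06}
    - {"hand": 0,"x": 0.057,"y": 0.068,"z": 0,"ax": 0,"ay": 0,"az": 0.06}
    - {"hand": 0,"x": 0.057,"y": 0.068,"z": 0,"ax": 0,"ay": 0,"az": 0.06}
    - {"hand": 0,"x": 0.055,"y": 0.1,"z": 0,"ax": 0,"ay": 0,"az": 0.06}
    - {"hand": 0,"x": 0.053,"y": 0.13,"z": 0,"ax": 0,"ay": 0,"az": 0.06}
    - {"hand": 0,"x": 0.0515,"y": 0.155,"z": 0,"ax": 0,"ay": 0,"az": 0.06}
    - {"hand": 0,"x": 0.05,"y": 0.178,"z": 0,"ax": 0,"ay": 0,"az": 0.06}
    - {"hand": 0,"x": 0.05,"y": 0.178,"z": 0,"ax": 0,"ay": 0,"az": 0.06}

```text
t: 10.18
tool_pos: [0.61, -0.3177, 0.3671]
orientation: [-2.396, -2.03, 0.001]
force: [-1.0, -0.1, -0.9]
opening: 0.0118
gripper_force: 30.0
```

```bash
python3 - <<'E'
from h import *
move([.609,-.3165,.336],np.pi/2-.165)
im,d,p=snap("scene","s3");cv2.imwrite("pics/s3c.png",cv2.resize(im[180:340,300:480],None,fx=3.5,fy=3.5,interpolation=cv2.INTER_CUBIC))
E
```

```text
t 10.18 tcp [ 0.61   -0.3177  0.3671] yaw 1.406 F [-1.  -0.1 -0.9] open 0.0118
 shift [ 0.001  -0.0011  0.0311] turn [-0.001 -0.     0.   ]
```

View pics/s3c.png

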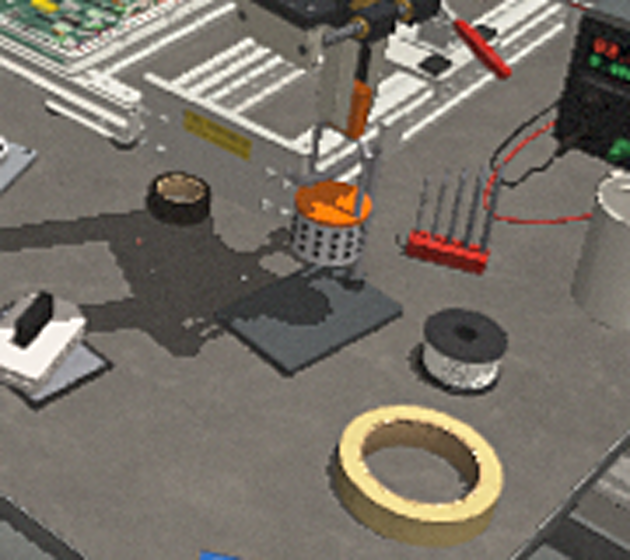

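The hook tip shows at (300,180), with the bail bar above the arm, so it is inside. Lower and let go.

Request:
carry_out:
  targets:
    - {"hand": 0,"x": 0.001,"y": -0.001,"z": 0.015,"ax": 0,"ay": 0,"az": 0}
    - {"hand": 0,"x": 0.001,"y": -0.001,"z": 0.028,"ax": 0,"ay": 0,"az": 0}
    - {"hand": 0,"x": 0.001,"y": -0.001,"z": 0.031,"ax": 0,"ay": 0,"az": 0}
    - {"hand": 0,"x": 0.001,"y": -0.001,"z": 0.031,"ax": 0,"ay": 0,"az": 0}

```text
t: 10.72
tool_pos: [0.6084, -0.3159, 0.337]
orientation: [-2.397, -2.03, 0.001]
force: [-1.4, -0.4, 2.2]
opening: 0.0118
gripper_force: 30.0
```

Request:
carry_out:
  targets:
    - {"hand": 24,"x": 0,"y": 0,"z": 0,"ax": 0,"ay": 0,"az": 0}
    - {"hand": 24,"x": 0,"y": 0,"z": 0,"ax": 0,"ay": 0,"az": 0}
    - {"hand": 24,"x": 0,"y": 0,"z": 0,"ax": 0,"ay": 0,"az": 0}
    - {"hand": 24,"x": 0,"y": 0,"z": -0.04,"ax": 0,"ay": 0,"az": 0}
    - {"hand": 100,"x": 0,"y": 0,"z": -0.09,"ax": 0,"ay": 0,"az": 0}
    - {"hand": 100,"x": 0,"y": 0,"z": -0.12,"ax": 0,"ay": 0,"az": 0}

```text
t: 11.48
tool_pos: [0.6092, -0.3161, 0.4607]
orientation: [2.394, 2.029, 0.002]
force: [1.5, -0.2, -0.4]
opening: 0.0375
gripper_force: 0.0
```

```bash
python3 - <<'E'
from h import *
im,d,p=snap("scene","s4");cv2.imwrite("pics/s4c.png",cv2.resize(im[180:340,300:480],None,fx=3.5,fy=3.5,interpolation=cv2.INTER_CUBIC))
move([.5,.10,.42],1.57)
E
```

```text
t 11.53 tcp [ 0.6094 -0.3161  0.4652] yaw 1.406 F [ 0.9 -0.   3.3] open 0.0413
 shift [ 0.3927 -0.1766  0.0424] turn [ 0.008  0.004 -0.164]
```

View pics/s4c.png

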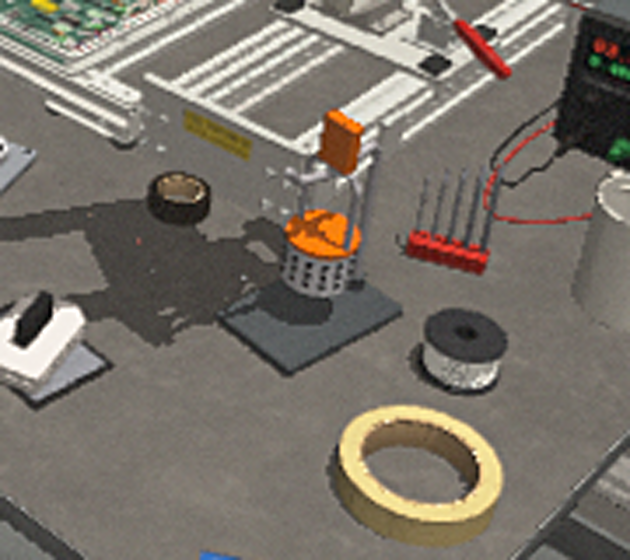

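The basket hangs on the hook with the fingers clear. On to the tray at (0.4285, 0.300).

Request:
carry_out:
  targets:
    - {"hand": 100,"x": 0.578,"y": -0.28,"z": 0.1,"ax": 0,"ay": 0,"az": -0.644}
    - {"hand": 100,"x": 0.578,"y": -0.28,"z": 0.1,"ax": 0,"ay": 0,"az": -0.644}
    - {"hand": 100,"x": 0.578,"y": -0.28,"z": 0.1,"ax": 0,"ay": 0,"az": -0.644}
    - {"hand": 100,"x": 0.578,"y": -0.28,"z": 0.1,"ax": 0,"ay": 0,"az": -0.644}
    - {"hand": 100,"x": 0.578,"y": -0.28,"z": 0.1,"ax": 0,"ay": 0,"az": -0.644}
    - {"hand": 100,"x": 0.578,"y": -0.28,"z": 0.1,"ax": 0,"ay": 0,"az": -0.644}
    - {"hand": 100,"x": 0.578,"y": -0.28,"z": 0.1,"ax": 0,"ay": 0,"az": -0.644}
    - {"hand": 100,"x": 0.578,"y": -0.28,"z": 0.1,"ax": 0,"ay": 0,"az": -0.644}

```text
t: 12.52
tool_pos: [0.4686, 0.1597, 0.38]
orientation: [1.631, 2.684, 0.001]
force: [1.3, 1.3, 0.7]
opening: 0.0932
gripper_force: 0.0
```

```bash
python3 - <<'E'
from h import *
move([.4285,.2997,.35],2.05)
E
```

```text
t 12.53 tcp [0.4686 0.1597 0.38  ] yaw 2.05 F [1.3 1.3 0.7] open 0.0932
 shift [0.1427 0.0289 0.03  ] turn [ 0.001  0.    -0.   ]
```

Request:
carry_out:
  targets:
    - {"hand": 100,"x": 0.143,"y": 0.029,"z": 0.03,"ax": 0,"ay": 0,"az": 0}
    - {"hand": 100,"x": 0.143,"y": 0.029,"z": 0.03,"ax": 0,"ay": 0,"az": 0}
    - {"hand": 100,"x": 0.143,"y": 0.029,"z": 0.03,"ax": 0,"ay": 0,"az": 0}
    - {"hand": 100,"x": 0.143,"y": 0.029,"z": 0.03,"ax": 0,"ay": 0,"az": 0}

```text
t: 13.02
tool_pos: [0.4284, 0.2996, 0.3495]
orientation: [-1.626, -2.687, 0.002]
force: [-0.8, -0.7, 0.3]
opening: 0.0928
gripper_force: 0.0
```

```bash
python3 - <<'E'
from h import *
im,d,p=snap("wrist","w7");C=cloud(p,d)
c,t=deck(p,d,C,(.4285,.2997),.026,.036,.030)
move([*c,.191],t+np.pi)
h=cv2.cvtColor(im,cv2.COLOR_BGR2HSV)
for b in blobs(cv2.inRange(h,*BLUE),300): print(ray(p,b.reshape(-1,2),.024)[:,:2].mean(0).round(3),rect(ray(p,b.reshape(-1,2),.024)[:,:2]))
E
```

```text
rect [0.4273 0.3028] 78.3 45.1 yaw -1.087 zmed 0.031
t 13.07 tcp [0.429  0.2986 0.3499] yaw 2.052 F [ 0.2  0.8 -0.3] open 0.093
 shift [0.0046 0.0005 0.1589] turn [-0.001  0.    -0.002]
[0.418 0.17 ] (array([0.41834787, 0.17516847]), 87.59951782226562, 35.838401794433594, np.float64(0.4837711349171365))
[0.533 0.236] (array([0.52499219, 0.24002402]), 74.01331329345703, 52.53829574584961, np.float64(0.49915535100717))
[0.425 0.308] (array([0.42731952, 0.30340231]), 86.20285034179688, 53.035614013671875, np.float64(-1.0878181480923312))
```

Request:
carry_out:
  targets:
    - {"hand": 100,"x": 0.004,"y": 0.001,"z": 0.06,"ax": 0,"ay": 0,"az": 0}
    - {"hand": 100,"x": 0.004,"y": 0.001,"z": 0.12,"ax": 0,"ay": 0,"az": 0}
    - {"hand": 100,"x": 0.004,"y": 0.001,"z": 0.158,"ax": 0,"ay": 0,"az": 0}
    - {"hand": 0,"x": 0.004,"y": 0.001,"z": 0.158,"ax": 0,"ay": 0,"az": 0}
    - {"hand": 0,"x": 0.004,"y": 0.001,"z": 0.158,"ax": 0,"ay": 0,"az": 0}
    - {"hand": 0,"x": 0.004,"y": 0.001,"z": 0.158,"ax": 0,"ay": 0,"az": 0}
    - {"hand": 0,"x": 0.004,"y": 0.001,"z": 0.158,"ax": 0,"ay": 0,"az": 0}
    - {"hand": 0,"x": 0.004,"y": 0.001,"z": 0.158,"ax": 0,"ay": 0,"az": 0}
  newtons: 30

```text
t: 14.08
tool_pos: [0.4287, 0.3023, 0.1932]
orientation: [1.631, 2.685, 0.001]
force: [-2.2, -2.3, 4.6]
opening: 0.0537
gripper_force: 30.0
```

Request:
carry_out:
  targets:
    - {"hand": 0,"x": 0,"y": 0,"z": 0,"ax": 0,"ay": 0,"az": 0}
    - {"hand": 0,"x": 0,"y": 0,"z": -0.04,"ax": 0,"ay": 0,"az": 0}
    - {"hand": 0,"x": 0,"y": 0,"z": -0.1,"ax": 0,"ay": 0,"az": 0}
    - {"hand": 0,"x": 0,"y": 0,"z": -0.13,"ax": 0,"ay": 0,"az": 0}
    - {"hand": 0,"x": 0,"y": 0,"z": -0.13,"ax": 0,"ay": 0,"az": 0}

```text
t: 14.7
tool_pos: [0.4294, 0.3029, 0.3255]
orientation: [1.629, 2.683, 0.008]
force: [-0.0, -0.1, -1.3]
opening: 0.0538
gripper_force: 30.0
```

```bash
python3 - <<'E'
from h import *
s=read_state();im,d,p=snap("wrist","w8");np.savez("pics/w8.npz",im=im,d=d,**p)
M=R.from_rotvec(s["orientation"]);print(s["opening"],s["force"],s["gripper_force"])
h=cv2.cvtColor(im,cv2.COLOR_BGR2HSV);c=max(blobs(cv2.inRange(h,*BLUE),300),key=cv2.contourArea).reshape(-1,2)
print(c.min(0),c.max(0))
C=M.inv().apply((cloud(p,d)-s["tool_pos"]).reshape(-1,3)).reshape(*d.shape,3) # tool frame
m=np.zeros(d.shape,np.uint8);cv2.drawContours(m,[c],0,1,-1);m=(m>0)&(d>0)
Q=C[m];print(np.percentile(Q,[1,10,50,90,99],0).round(4))
cv2.imwrite("pics/w8c.png",im[120:420,140:420])
move([.5526,.0015,.32],3.398)
E
```

```text
0.053790277395356904 [-0.01298487 -0.11191514 -1.32000951] 29.999853987246752
[227 186] [332 303]
[[-0.0939 -0.0254  0.1605]
 [-0.0111 -0.02    0.1613]
 [ 0.0175  0.0011  0.1627]
 [ 0.0417  0.022   0.1692]
 [ 0.0442  0.0276  0.2951]]
t 14.75 tcp [0.4287 0.3025 0.323 ] yaw 2.05 F [-1.1 -0.1 -1.6] open 0.0539
 shift [-0.3242 -0.0288  0.0029] turn [ 2.000e-03  1.000e-03 -1.348e+00]
```

View pics/w8c.png

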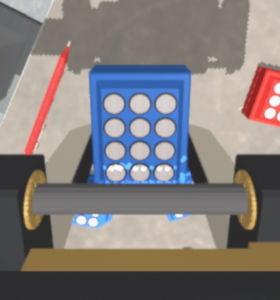

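The crop shows the tray held square, its square end at the top edge (row ~186 of the full picture), so it is centred to within about 1 mm. Carry it to the dock, turning to 3.398.

Request:
carry_out:
  targets:
    - {"hand": 0,"x": -0.324,"y": -0.029,"z": 0,"ax": 0,"ay": 0,"az": -1.348}
    - {"hand": 0,"x": -0.324,"y": -0.029,"z": 0,"ax": 0,"ay": 0,"az": -1.348}
    - {"hand": 0,"x": -0.324,"y": -0.029,"z": 0,"ax": 0,"ay": 0,"az": -1.348}
    - {"hand": 0,"x": -0.324,"y": -0.029,"z": 0,"ax": 0,"ay": 0,"az": -1.348}
    - {"hand": 0,"x": -0.324,"y": -0.029,"z": 0,"ax": 0,"ay": 0,"az": -1.348}
    - {"hand": 0,"x": -0.324,"y": -0.029,"z": 0,"ax": 0,"ay": 0,"az": -1.348}
    - {"hand": 0,"x": -0.324,"y": -0.029,"z": 0,"ax": 0,"ay": 0,"az": -1.348}
    - {"hand": 0,"x": -0.324,"y": -0.029,"z": 0,"ax": 0,"ay": 0,"az": -1.348}

```text
t: 15.75
tool_pos: [0.5513, 0.0006, 0.3191]
orientation: [0.406, -3.11, -0.002]
force: [-0.2, 1.3, -1.1]
opening: 0.0534
gripper_force: 30.0
```

Request:
carry_out:
  targets:
    - {"hand": 0,"x": 0,"y": 0,"z": 0,"ax": 0,"ay": 0,"az": 0}
    - {"hand": 0,"x": 0,"y": 0,"z": 0,"ax": 0,"ay": 0,"az": 0}

```text
t: 16.0
tool_pos: [0.5516, 0.0016, 0.3209]
orientation: [0.397, -3.114, -0.001]
force: [0.7, 0.4, -1.2]
opening: 0.0535
gripper_force: 30.0
```

```bash
python3 - <<'E'
from h import *
move([.5525,.0012,.215],3.398)
E
```

```text
t 16.0 tcp [0.5516 0.0016 0.3209] yaw -2.888 F [ 0.7  0.4 -1.2] open 0.0535
 shift [-0.001  -0.0007  0.1059] turn [ 0.001 -0.002 -0.003]
```

Request:
carry_out:
  targets:
    - {"hand": 0,"x": -0.001,"y": -0.0005,"z": 0.05,"ax": 0,"ay": 0,"az": -0.003}
    - {"hand": 0,"x": -0.001,"y": -0.0005,"z": 0.085,"ax": 0,"ay": 0,"az": -0.003}
    - {"hand": 0,"x": -0.001,"y": -0.0005,"z": 0.094,"ax": 0,"ay": 0,"az": -0.003}
    - {"hand": 0,"x": -0.001,"y": -0.0005,"z": 0.098,"ax": 0,"ay": 0,"az": -0.003}
    - {"hand": 0,"x": -0.001,"y": -0.0005,"z": 0.101,"ax": 0,"ay": 0,"az": -0.003}
    - {"hand": 0,"x": -0.001,"y": -0.0005,"z": 0.104,"ax": 0,"ay": 0,"az": -0.003}
    - {"hand": 0,"x": -0.001,"y": -0.0005,"z": 0.106,"ax": 0,"ay": 0,"az": -0.003}
    - {"hand": 0,"x": -0.001,"y": -0.0005,"z": 0.106,"ax": 0,"ay": 0,"az": -0.003}

```text
t: 17.0
tool_pos: [0.5532, 0.0011, 0.2165]
orientation: [-0.406, 3.115, -0.0]
force: [0.3, 0.3, -2.3]
opening: 0.0537
gripper_force: 30.0
```

Request:
carry_out:
  targets:
    - {"hand": 0,"x": 0,"y": 0,"z": 0.002,"ax": 0,"ay": 0,"az": 0}
    - {"hand": 0,"x": 0,"y": 0,"z": 0.002,"ax": 0,"ay": 0,"az": 0}

```text
t: 17.25
tool_pos: [0.5534, 0.0011, 0.2152]
orientation: [-0.406, 3.115, -0.0]
force: [-3.6, -0.2, 5.5]
opening: 0.0536
gripper_force: 30.0
```

Contact at 0.2152 matches the seated height. Release, rise and go to the tray at (0.429, 0.150).

Request:
carry_out:
  targets:
    - {"hand": 100,"x": 0,"y": 0,"z": 0,"ax": 0,"ay": 0,"az": 0}
    - {"hand": 100,"x": 0,"y": 0,"z": 0,"ax": 0,"ay": 0,"az": 0}
    - {"hand": 100,"x": 0,"y": 0,"z": 0,"ax": 0,"ay": 0,"az": 0}
    - {"hand": 100,"x": 0,"y": 0,"z": -0.05,"ax": 0,"ay": 0,"az": 0}
    - {"hand": 100,"x": 0,"y": 0,"z": -0.11,"ax": 0,"ay": 0,"az": 0}
    - {"hand": 100,"x": 0.082,"y": 0.175,"z": -0.14,"ax": 0,"ay": 0,"az": 0}
    - {"hand": 100,"x": 0.082,"y": 0.175,"z": -0.14,"ax": 0,"ay": 0,"az": 0}
    - {"hand": 100,"x": 0.082,"y": 0.175,"z": -0.14,"ax": 0,"ay": 0,"az": 0}

```text
t: 18.25
tool_pos: [0.4329, 0.1442, 0.3536]
orientation: [-0.405, 3.115, 0.0]
force: [0.0, 0.9, -0.2]
opening: 0.0931
gripper_force: 0.0
```

Request:
carry_out:
  targets:
    - {"hand": 100,"x": 0.014,"y": 0.03,"z": 0,"ax": 0,"ay": 0,"az": 0}
    - {"hand": 100,"x": 0.014,"y": 0.03,"z": 0,"ax": 0,"ay": 0,"az": 0}

```text
t: 18.5
tool_pos: [0.4118, 0.17, 0.3534]
orientation: [-0.411, 3.114, 0.001]
force: [0.8, -0.2, 0.2]
opening: 0.093
gripper_force: 0.0
```

```bash
python3 - <<'E'
from h import *
im,d,p=snap("wrist","w9");C=cloud(p,d)
c,t=deck(p,d,C,(.429,.1503),.026,.036,.030)
move([*c,.193],t+np.pi)
h=cv2.cvtColor(im,cv2.COLOR_BGR2HSV)
for b in blobs(cv2.inRange(h,*BLUE),300): print(ray(p,b.reshape(-1,2),.024)[:,:2].mean(0).round(3),rect(ray(p,b.reshape(-1,2),.024)[:,:2]))
im,d,p=snap("top");C=cloud(p,d);deck(p,d,C,(.5526,.0015),.044,.062,.052)
E
```

```text
rect [0.4277 0.1512] 78.8 45.1 yaw 0.264 zmed 0.031
t 18.55 tcp [0.4126 0.1691 0.3533] yaw -2.88 F [-0.1 -0.1  0.6] open 0.0929
 shift [-0.0098 -0.0212  0.1603] turn [-0.     0.001 -0.002]
[0.516 0.211] (array([0.52437256, 0.21094754]), 57.69277572631836, 50.73401641845703, np.float64(-0.7294215133402089))
[ 0.541 -0.006] (array([ 0.55114325, -0.00895145]), 74.25042724609375, 69.65808868408203, np.float64(0.2582247764707475))
[0.422 0.15 ] (array([0.42671353, 0.15123099]), 88.10346984863281, 53.31153106689453, np.float64(0.2668120894714374))
rect [ 0.5524 -0.0016] 87.5 53.4 yaw 0.267 zmed 0.0515
```

Tray one is seated (deck at 0.0515). Grasp the second.

Request:
carry_out:
  targets:
    - {"hand": 100,"x": -0.01,"y": -0.021,"z": 0.06,"ax": 0,"ay": 0,"az": 0}
    - {"hand": 100,"x": -0.01,"y": -0.021,"z": 0.12,"ax": 0,"ay": 0,"az": 0}
    - {"hand": 100,"x": -0.01,"y": -0.021,"z": 0.16,"ax": 0,"ay": 0,"az": 0}
    - {"hand": 0,"x": -0.01,"y": -0.021,"z": 0.16,"ax": 0,"ay": 0,"az": 0}
    - {"hand": 0,"x": -0.01,"y": -0.021,"z": 0.16,"ax": 0,"ay": 0,"az": 0}
    - {"hand": 0,"x": -0.01,"y": -0.021,"z": 0.16,"ax": 0,"ay": 0,"az": 0}
    - {"hand": 0,"x": -0.01,"y": -0.021,"z": 0.16,"ax": 0,"ay": 0,"az": 0}
    - {"hand": 0,"x": -0.01,"y": -0.021,"z": 0.16,"ax": 0,"ay": 0,"az": 0}

```text
t: 19.6
tool_pos: [0.4285, 0.151, 0.1942]
orientation: [-0.406, 3.113, 0.0]
force: [-1.5, -0.2, 6.9]
opening: 0.0539
gripper_force: 30.0
```

Request:
carry_out:
  targets:
    - {"hand": 0,"x": 0,"y": 0,"z": 0,"ax": 0,"ay": 0,"az": 0}
    - {"hand": 0,"x": 0,"y": 0,"z": -0.04,"ax": 0,"ay": 0,"az": 0}
    - {"hand": 0,"x": 0,"y": 0,"z": -0.1,"ax": 0,"ay": 0,"az": 0}
    - {"hand": 0,"x": 0,"y": 0,"z": -0.13,"ax": 0,"ay": 0,"az": 0}
    - {"hand": 0,"x": 0,"y": 0,"z": -0.13,"ax": 0,"ay": 0,"az": 0}

```text
t: 20.23
tool_pos: [0.4289, 0.1512, 0.3261]
orientation: [-0.406, 3.109, 0.001]
force: [-0.2, -1.1, -1.3]
opening: 0.0535
gripper_force: 30.0
```

```bash
cat >> h.py <<'E'
def inhand(dz=.193):
    """x of the held tray's near bottom edge in the tool frame (44 mm when centred)"""
    im,d,p=snap("wrist");h=cv2.cvtColor(im,cv2.COLOR_BGR2HSV);m=cv2.inRange(h,*BLUE)
    r=[np.flatnonzero(m[150:260,c])[0]+150 for c in range(255,305) if m[150:260,c].any()]
    a=(p["cy"]-np.median(r)+.5)/p["fy"];v=np.array([-.273,.962])+a*np.array([.962,.273])
    print("row",np.median(r),"end x",round(.07485+v[0]/v[1]*(dz-.0193),4))
E
python3 - <<'E'
from h import *
inhand();move([.5525,.0012,.239],3.398)
E
```

```text
row 184.0 end x 0.0442
t 20.27 tcp [0.4282 0.151  0.3238] yaw -2.882 F [ 0.5 -0.  -0.8] open 0.0537
 shift [-0.0816 -0.1766  0.085 ] turn [-0.     0.002  0.003]
```

Request:
carry_out:
  targets:
    - {"hand": 0,"x": -0.0815,"y": -0.1765,"z": 0,"ax": 0,"ay": 0,"az": 0.003}
    - {"hand": 0,"x": -0.0815,"y": -0.1765,"z": 0,"ax": 0,"ay": 0,"az": 0.003}
    - {"hand": 0,"x": -0.0815,"y": -0.1765,"z": 0,"ax": 0,"ay": 0,"az": 0.003}
    - {"hand": 0,"x": -0.0815,"y": -0.1765,"z": 0,"ax": 0,"ay": 0,"az": 0.003}
    - {"hand": 0,"x": -0.0815,"y": -0.1765,"z": 0.04,"ax": 0,"ay": 0,"az": 0.003}
    - {"hand": 0,"x": -0.0815,"y": -0.1765,"z": 0.06,"ax": 0,"ay": 0,"az": 0.003}
    - {"hand": 0,"x": -0.0815,"y": -0.1765,"z": 0.06,"ax": 0,"ay": 0,"az": 0.003}
    - {"hand": 0,"x": -0.0815,"y": -0.1765,"z": 0.06,"ax": 0,"ay": 0,"az": 0.003}

```text
t: 21.28
tool_pos: [0.5521, 0.0016, 0.2639]
orientation: [-0.402, 3.115, -0.0]
force: [0.2, 0.1, -1.1]
opening: 0.0539
gripper_force: 30.0
```

```bash
python3 - <<'E'
from h import *
move([.5525,.0012,.240],3.398)
E
```

```text
t 21.27 tcp [0.5521 0.0016 0.2639] yaw -2.885 F [ 0.2  0.1 -1.1] open 0.0539
 shift [-0.0002 -0.0005  0.0239] turn [-0.     0.001  0.001]
```

Request:
carry_out:
  targets:
    - {"hand": 0,"x": 0,"y": -0.0005,"z": 0.012,"ax": 0,"ay": 0,"az": 0}
    - {"hand": 0,"x": 0,"y": -0.0005,"z": 0.016,"ax": 0,"ay": 0,"az": 0}
    - {"hand": 0,"x": 0,"y": -0.0005,"z": 0.019,"ax": 0,"ay": 0,"az": 0}
    - {"hand": 0,"x": 0,"y": -0.0005,"z": 0.022,"ax": 0,"ay": 0,"az": 0}
    - {"hand": 0,"x": 0,"y": -0.0005,"z": 0.024,"ax": 0,"ay": 0,"az": 0}
    - {"hand": 0,"x": 0,"y": -0.0005,"z": 0.025,"ax": 0,"ay": 0,"az": 0}
    - {"hand": 0,"x": 0,"y": -0.0005,"z": 0.025,"ax": 0,"ay": 0,"az": 0}

```text
t: 22.15
tool_pos: [0.5525, 0.0006, 0.2402]
orientation: [-0.401, 3.115, -0.0]
force: [-8.5, 0.6, 15.4]
opening: 0.0535
gripper_force: 30.0
```

Request:
carry_out:
  targets:
    - {"hand": 100,"x": 0,"y": 0,"z": 0,"ax": 0,"ay": 0,"az": 0}
    - {"hand": 100,"x": 0,"y": 0,"z": 0,"ax": 0,"ay": 0,"az": 0}
    - {"hand": 100,"x": 0,"y": 0,"z": 0,"ax": 0,"ay": 0,"az": 0}
    - {"hand": 100,"x": 0,"y": 0,"z": -0.05,"ax": 0,"ay": 0,"az": 0}
    - {"hand": 100,"x": 0,"y": 0,"z": -0.11,"ax": 0,"ay": 0,"az": 0}
    - {"hand": 100,"x": -0.05,"y": 0.222,"z": -0.11,"ax": 0,"ay": 0,"az": -0.58}
    - {"hand": 100,"x": -0.05,"y": 0.222,"z": -0.11,"ax": 0,"ay": 0,"az": -0.58}
    - {"hand": 100,"x": -0.05,"y": 0.222,"z": -0.11,"ax": 0,"ay": 0,"az": -0.58}

```text
t: 23.15
tool_pos: [0.5454, 0.1896, 0.3483]
orientation: [-1.258, 2.878, -0.0]
force: [-0.1, -0.3, 0.5]
opening: 0.0928
gripper_force: 0.0
```

```bash
python3 - <<'E'
from h import *
move([.5443,.2279,.353],3.978)
E
```

```text
t 23.15 tcp [0.5454 0.1896 0.3483] yaw -2.318 F [-0.1 -0.3  0.5] open 0.0928
 shift [-0.0273  0.0269 -0.0047] turn [-0.     0.001 -0.012]
```

Request:
carry_out:
  targets:
    - {"hand": 100,"x": -0.027,"y": 0.027,"z": -0.005,"ax": 0,"ay": 0,"az": -0.012}
    - {"hand": 100,"x": -0.027,"y": 0.027,"z": -0.005,"ax": 0,"ay": 0,"az": -0.012}
    - {"hand": 100,"x": -0.027,"y": 0.027,"z": -0.005,"ax": 0,"ay": 0,"az": -0.012}

```text
t: 23.52
tool_pos: [0.5444, 0.2257, 0.3527]
orientation: [1.267, -2.874, 0.001]
force: [-0.0, -1.3, -0.5]
opening: 0.0929
gripper_force: 0.0
```

```bash
python3 - <<'E'
from h import *
im,d,p=snap("wrist","w10");C=cloud(p,d)
c,t=deck(p,d,C,(.5443,.2279),.026,.036,.030)
move([*c,.193],t+np.pi)
im,d,p=snap("top");C=cloud(p,d);deck(p,d,C,(.5526,.0015),.066,.088,.076)
E
```

```text
rect [0.5439 0.2294] 78.6 45.2 yaw 0.847 zmed 0.031
t 23.57 tcp [0.5444 0.2252 0.3527] yaw -2.312 F [ 0.  -0.8  0.1] open 0.0933
 shift [-0.0029  0.0033  0.1597] turn [ 0.    -0.001 -0.017]
rect [ 0.5509 -0.0021] 87.8 53.3 yaw 0.267 zmed 0.0756
```

Second tray is seated (deck at 0.0756). Grasp the third.

Request:
carry_out:
  targets:
    - {"hand": 100,"x": -0.003,"y": 0.003,"z": 0.06,"ax": 0,"ay": 0,"az": -0.017}
    - {"hand": 100,"x": -0.003,"y": 0.003,"z": 0.12,"ax": 0,"ay": 0,"az": -0.017}
    - {"hand": 100,"x": -0.003,"y": 0.003,"z": 0.159,"ax": 0,"ay": 0,"az": -0.017}
    - {"hand": 0,"x": -0.003,"y": 0.003,"z": 0.159,"ax": 0,"ay": 0,"az": -0.017}
    - {"hand": 0,"x": -0.003,"y": 0.003,"z": 0.159,"ax": 0,"ay": 0,"az": -0.017}
    - {"hand": 0,"x": -0.003,"y": 0.003,"z": 0.159,"ax": 0,"ay": 0,"az": -0.017}
    - {"hand": 0,"x": -0.003,"y": 0.003,"z": 0.159,"ax": 0,"ay": 0,"az": -0.017}
    - {"hand": 0,"x": -0.003,"y": 0.003,"z": 0.159,"ax": 0,"ay": 0,"az": -0.017}

```text
t: 24.62
tool_pos: [0.5446, 0.2306, 0.1954]
orientation: [-1.291, 2.862, -0.0]
force: [-1.0, -0.1, 5.7]
opening: 0.0537
gripper_force: 30.0
```

Request:
carry_out:
  targets:
    - {"hand": 0,"x": 0,"y": 0,"z": 0,"ax": 0,"ay": 0,"az": 0}
    - {"hand": 0,"x": 0,"y": 0,"z": -0.04,"ax": 0,"ay": 0,"az": 0}
    - {"hand": 0,"x": 0,"y": 0,"z": -0.1,"ax": 0,"ay": 0,"az": 0}
    - {"hand": 0,"x": 0,"y": 0,"z": -0.13,"ax": 0,"ay": 0,"az": 0}
    - {"hand": 0,"x": 0,"y": 0,"z": -0.13,"ax": 0,"ay": 0,"az": 0}

```text
t: 25.25
tool_pos: [0.5452, 0.2308, 0.3276]
orientation: [-1.29, 2.858, -0.001]
force: [0.3, 0.1, -1.1]
opening: 0.054
gripper_force: 30.0
```

```bash
python3 - <<'E'
from h import *
inhand();move([.552,.0012,.330],3.398)
E
```

```text
row 184.0 end x 0.0442
t 25.3 tcp [0.5444 0.2306 0.3249] yaw -2.294 F [ 0.1 -0.5 -1.7] open 0.0535
 shift [ 0.1669 -0.1574 -0.0052] turn [-0.001  0.002  0.591]
```

Request:
carry_out:
  targets:
    - {"hand": 0,"x": 0.167,"y": -0.1575,"z": 0,"ax": 0,"ay": 0,"az": 0.591}
    - {"hand": 0,"x": 0.167,"y": -0.1575,"z": 0,"ax": 0,"ay": 0,"az": 0.591}
    - {"hand": 0,"x": 0.167,"y": -0.1575,"z": 0,"ax": 0,"ay": 0,"az": 0.591}
    - {"hand": 0,"x": 0.167,"y": -0.1575,"z": 0,"ax": 0,"ay": 0,"az": 0.591}
    - {"hand": 0,"x": 0.167,"y": -0.1575,"z": 0,"ax": 0,"ay": 0,"az": 0.591}
    - {"hand": 0,"x": 0.167,"y": -0.1575,"z": 0.03,"ax": 0,"ay": 0,"az": 0.591}
    - {"hand": 0,"x": 0.167,"y": -0.1575,"z": 0.03,"ax": 0,"ay": 0,"az": 0.591}
    - {"hand": 0,"x": 0.167,"y": -0.1575,"z": 0.03,"ax": 0,"ay": 0,"az": 0.591}

```text
t: 26.3
tool_pos: [0.5515, 0.0018, 0.2937]
orientation: [0.404, -3.114, -0.001]
force: [-0.3, 0.3, -0.9]
opening: 0.0534
gripper_force: 30.0
```

```bash
python3 - <<'E'
from h import *
move([.552,.0011,.265],3.398)
E
```

```text
t 26.3 tcp [0.5515 0.0018 0.2937] yaw -2.884 F [-0.3  0.3 -0.9] open 0.0534
 shift [-0.0003 -0.0009  0.0287] turn [ 0.001 -0.001  0.002]
```

Request:
carry_out:
  targets:
    - {"hand": 0,"x": 0,"y": -0.0008,"z": 0.016,"ax": 0,"ay": 0,"az": 0.002}
    - {"hand": 0,"x": 0,"y": -0.0008,"z": 0.02,"ax": 0,"ay": 0,"az": 0.002}
    - {"hand": 0,"x": 0,"y": -0.0008,"z": 0.023,"ax": 0,"ay": 0,"az": 0.002}
    - {"hand": 0,"x": 0,"y": -0.0008,"z": 0.026,"ax": 0,"ay": 0,"az": 0.002}
    - {"hand": 0,"x": 0,"y": -0.0008,"z": 0.028,"ax": 0,"ay": 0,"az": 0.002}
    - {"hand": 0,"x": 0,"y": -0.0008,"z": 0.029,"ax": 0,"ay": 0,"az": 0.002}
    - {"hand": 0,"x": 0,"y": -0.0008,"z": 0.0295,"ax": 0,"ay": 0,"az": 0.002}

```text
t: 27.18
tool_pos: [0.552, 0.0002, 0.2653]
orientation: [-0.399, 3.116, -0.0]
force: [-3.9, 0.0, 7.0]
opening: 0.0537
gripper_force: 30.0
```

Request:
carry_out:
  targets:
    - {"hand": 100,"x": 0,"y": 0,"z": 0,"ax": 0,"ay": 0,"az": 0}
    - {"hand": 100,"x": 0,"y": 0,"z": 0,"ax": 0,"ay": 0,"az": 0}
    - {"hand": 100,"x": 0,"y": 0,"z": 0,"ax": 0,"ay": 0,"az": 0}
    - {"hand": 100,"x": 0,"y": 0,"z": -0.05,"ax": 0,"ay": 0,"az": 0}
    - {"hand": 60,"x": 0.167,"y": -0.157,"z": -0.05,"ax": 0,"ay": 0,"az": 0}
    - {"hand": 60,"x": 0.167,"y": -0.157,"z": -0.05,"ax": 0,"ay": 0,"az": 0}
    - {"hand": 60,"x": 0.167,"y": -0.157,"z": -0.05,"ax": 0,"ay": 0,"az": 0}
    - {"hand": 60,"x": 0.167,"y": -0.157,"z": -0.05,"ax": 0,"ay": 0,"az": 0}

```text
t: 28.18
tool_pos: [0.4284, -0.1955, 0.3148]
orientation: [-0.397, 3.116, -0.001]
force: [-0.0, -0.2, -0.6]
opening: 0.0584
gripper_force: 0.0
```

```bash
python3 - <<'E'
from h import *
im,d,p=snap("top","t2");C=cloud(p,d);deck(p,d,C,(.5526,.0015),.088,.115,.100)
h=cv2.cvtColor(im,cv2.COLOR_BGR2HSV)
for b in blobs(cv2.inRange(h,*BLUE),60): print(ray(p,b.reshape(-1,2),.024)[:,:2].mean(0).round(3),cv2.contourArea(b))
im,d,p=snap("wrist","w11");C=cloud(p,d)
c,t=deck(p,d,C,(.432,-.194),.013,.06,.019)
c,t=deck(p,d,C,(.432,-.194),.033,.06,.041)
move([.4314,-.1938,.208],3.398)
E
```

```text
rect [ 0.5501 -0.0025] 87.9 53.9 yaw 0.246 zmed 0.0992
[ 0.37  -0.456] 60.5
rect [ 0.4317 -0.194 ] 88.5 53.9 yaw 0.257 zmed 0.0199
rect [ 0.4306 -0.194 ] 44.1 11.2 yaw 0.252 zmed 0.0414
t 28.27 tcp [ 0.4282 -0.1965  0.3148] yaw -2.891 F [ 0.6  1.3 -0.9] open 0.0561
 shift [-0.0039  0.002   0.1068] turn [-0.001 -0.001 -0.006]
```

Three trays are stacked (deck at 0.0992) and the lid has not moved. Fetch the lid.

Request:
carry_out:
  targets:
    - {"hand": 60,"x": -0.0035,"y": 0.002,"z": 0.05,"ax": 0,"ay": 0,"az": -0.006}
    - {"hand": 60,"x": -0.0035,"y": 0.002,"z": 0.09,"ax": 0,"ay": 0,"az": -0.006}
    - {"hand": 60,"x": -0.0035,"y": 0.002,"z": 0.106,"ax": 0,"ay": 0,"az": -0.006}
    - {"hand": 0,"x": -0.0035,"y": 0.002,"z": 0.106,"ax": 0,"ay": 0,"az": -0.006}
    - {"hand": 0,"x": -0.0035,"y": 0.002,"z": 0.106,"ax": 0,"ay": 0,"az": -0.006}
    - {"hand": 0,"x": -0.0035,"y": 0.002,"z": 0.106,"ax": 0,"ay": 0,"az": -0.006}
    - {"hand": 0,"x": -0.0035,"y": 0.002,"z": 0.106,"ax": 0,"ay": 0,"az": -0.006}
    - {"hand": 0,"x": -0.0035,"y": 0.002,"z": 0.106,"ax": 0,"ay": 0,"az": -0.006}
  newtons: 20

```text
t: 29.28
tool_pos: [0.433, -0.1912, 0.2092]
orientation: [-0.408, 3.114, -0.001]
force: [-1.0, -0.1, 3.5]
opening: 0.0122
gripper_force: 20.0
```

Request:
carry_out:
  targets:
    - {"hand": 0,"x": 0,"y": 0,"z": 0,"ax": 0,"ay": 0,"az": 0}
    - {"hand": 0,"x": 0,"y": 0,"z": 0,"ax": 0,"ay": 0,"az": 0}
    - {"hand": 0,"x": 0,"y": 0,"z": 0,"ax": 0,"ay": 0,"az": 0}
    - {"hand": 0,"x": 0,"y": 0,"z": 0,"ax": 0,"ay": 0,"az": 0}

```text
t: 29.78
tool_pos: [0.4331, -0.1912, 0.2092]
orientation: [-0.408, 3.114, -0.001]
force: [-1.1, -0.6, 5.5]
opening: 0.0114
gripper_force: 20.0
```

```bash
python3 - <<'E'
from h import *
move([.552,.0008,.335],3.398)
print(read_state()["gripper_force"])
E
```

```text
t 29.77 tcp [ 0.4331 -0.1912  0.2092] yaw -2.881 F [-1.1 -0.6  5.5] open 0.0114
 shift [-0.1645  0.1547 -0.1258] turn [-0.001  0.001  0.004]
19.998744428157806
```

Request:
carry_out:
  targets:
    - {"hand": 0,"x": 0,"y": 0,"z": -0.06,"ax": 0,"ay": 0,"az": 0.004}
    - {"hand": 0,"x": 0,"y": 0,"z": -0.12,"ax": 0,"ay": 0,"az": 0.004}
    - {"hand": 0,"x": -0.05,"y": 0.045,"z": -0.126,"ax": 0,"ay": 0,"az": 0.004}
    - {"hand": 0,"x": -0.1665,"y": 0.155,"z": -0.126,"ax": 0,"ay": 0,"az": 0.004}
    - {"hand": 0,"x": -0.1665,"y": 0.155,"z": -0.126,"ax": 0,"ay": 0,"az": 0.004}
    - {"hand": 0,"x": -0.1665,"y": 0.155,"z": -0.126,"ax": 0,"ay": 0,"az": 0.004}
    - {"hand": 0,"x": -0.1665,"y": 0.155,"z": -0.126,"ax": 0,"ay": 0,"az": 0.004}
    - {"hand": 0,"x": -0.1665,"y": 0.155,"z": -0.126,"ax": 0,"ay": 0,"az": 0.004}

```text
t: 30.78
tool_pos: [0.5533, 0.0015, 0.3339]
orientation: [0.403, -3.114, 0.0]
force: [-0.6, 0.0, -1.1]
opening: 0.0122
gripper_force: 20.0
```

```bash
python3 - <<'E'
from h import *
im,d,p=snap("wrist","w12");C=cloud(p,d);s=read_state()
z=s["tool_pos"][2]-.2062+.016;print(z)
move([.5545,.0015,.3005],3.398)
h=cv2.cvtColor(im,cv2.COLOR_BGR2HSV)
m=(h[...,1]<60)&(h[...,2]>130)&(abs(C[...,2]-z)<.006);m=big(m)
c=np.argwhere(m);print("rows",c.min(0),c.max(0))
T=lambda X:R.from_rotvec(s["orientation"]).inv().apply(X-s["tool_pos"])
Q=T(C[m]);print(np.percentile(Q,[0.5,2,50,98,99.5],0).round(4))
r=[np.flatnonzero(m[:,k])[0] for k in range(255,305) if m[:,k].any()];print("near top edge",T(ray(p,[[280,np.median(r)-.5]],z)).round(4))
cv2.imwrite("pics/w12c.png",im[120:420,140:420])
E
```

```text
0.14391783939044583
t 30.82 tcp [0.5532 0.001  0.3341] yaw -2.885 F [ 0.5 -0.5 -1. ] open 0.0117
 shift [-0.0014  0.0001  0.0336] turn [ 0.    -0.001 -0.   ]
rows [180 234] [266 324]
[[-0.0045 -0.0267  0.1878]
 [ 0.0008 -0.026   0.1883]
 [ 0.0279  0.      0.1897]
 [ 0.0456  0.026   0.1916]
 [ 0.0458  0.0267  0.1934]]
near top edge [[0.0464 0.0003 0.1903]]
```

View pics/w12c.png

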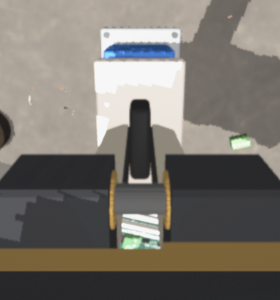

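The crop shows the held lid square to the stack (blue deck edge and dock foot aligned above it at rows 30–60), with its end at 46 mm, so it sits 2 mm off along the tool's x. I'll allow for that and lower it.

Request:
carry_out:
  targets:
    - {"hand": 0,"x": -0.001,"y": 0,"z": 0.018,"ax": 0,"ay": 0,"az": 0}
    - {"hand": 0,"x": -0.001,"y": 0,"z": 0.024,"ax": 0,"ay": 0,"az": 0}
    - {"hand": 0,"x": -0.001,"y": 0,"z": 0.027,"ax": 0,"ay": 0,"az": 0}
    - {"hand": 0,"x": -0.001,"y": 0,"z": 0.03,"ax": 0,"ay": 0,"az": 0}
    - {"hand": 0,"x": -0.001,"y": 0,"z": 0.0325,"ax": 0,"ay": 0,"az": 0}
    - {"hand": 0,"x": -0.001,"y": 0,"z": 0.0345,"ax": 0,"ay": 0,"az": 0}
    - {"hand": 0,"x": -0.001,"y": 0,"z": 0.0345,"ax": 0,"ay": 0,"az": 0}

```text
t: 31.7
tool_pos: [0.5547, 0.002, 0.3003]
orientation: [-0.402, 3.116, -0.0]
force: [0.1, -0.8, -1.3]
opening: 0.0117
gripper_force: 20.0
```

Request:
carry_out:
  targets:
    - {"hand": 0,"x": 0,"y": 0,"z": 0.0015,"ax": 0,"ay": 0,"az": 0}
    - {"hand": 0,"x": 0,"y": 0,"z": 0.002,"ax": 0,"ay": 0,"az": 0}

```text
t: 31.95
tool_pos: [0.555, 0.002, 0.3001]
orientation: [-0.402, 3.114, -0.001]
force: [-6.9, 0.2, 14.1]
opening: 0.0118
gripper_force: 20.0
```

Firm contact at 0.3001, the seated height. Release and back off.

Request:
carry_out:
  targets:
    - {"hand": 40,"x": 0,"y": 0,"z": 0,"ax": 0,"ay": 0,"az": 0}
    - {"hand": 40,"x": 0,"y": 0,"z": 0,"ax": 0,"ay": 0,"az": 0}
    - {"hand": 40,"x": 0,"y": 0,"z": 0,"ax": 0,"ay": 0,"az": 0}
    - {"hand": 40,"x": 0,"y": 0,"z": -0.05,"ax": 0,"ay": 0,"az": 0}
    - {"hand": 40,"x": 0,"y": 0,"z": -0.11,"ax": 0,"ay": 0,"az": 0}
    - {"hand": 40,"x": 0,"y": 0.12,"z": -0.13,"ax": 0,"ay": 0,"az": 0}
    - {"hand": 40,"x": 0,"y": 0.2,"z": -0.13,"ax": 0,"ay": 0,"az": 0}
    - {"hand": 40,"x": 0,"y": 0.2,"z": -0.13,"ax": 0,"ay": 0,"az": 0}

```text
t: 32.95
tool_pos: [0.5067, 0.1837, 0.4276]
orientation: [-0.401, 3.115, 0.0]
force: [0.6, 0.1, -0.6]
opening: 0.0372
gripper_force: 0.0
```

```bash
python3 - <<'E'
from h import *
im,d,p=snap("top","t3");C=cloud(p,d);deck(p,d,C,(.5526,.0015),.1,.125,.110);deck(p,d,C,(.5526,.0015),.122,.145,.132)
im,d,p=snap("scene","s5");C=cloud(p,d);cv2.imwrite("pics/s5c.png",cv2.resize(im[150:330,230:470],None,fx=3.2,fy=3.2,interpolation=cv2.INTER_CUBIC))
h=cv2.cvtColor(im,cv2.COLOR_BGR2HSV);o=(cv2.inRange(h,(5,150,120),(22,255,255))>0)&(d>0)&(abs(C[...,0]-.61)<.08)&(abs(C[...,1]+.317)<.06)
Q=C[o&(C[...,2]>.13)];print("block",Q.mean(0).round(3));m=o&(C[...,2]<.12);print("rim",C[m].mean(0).round(3))
m=(d>0)&(h[...,1]<60)&(h[...,2]>120)&(np.hypot(C[...,0]-.5526,C[...,1])<.05)&(C[...,2]>.1)&(C[...,2]<.118);Q=C[m]
A=np.c_[Q[:,:2]-[.5526,.0015],np.ones(len(Q))];print("lid plane",np.linalg.lstsq(A,Q[:,2],rcond=None)[0].round(4),len(Q))
E
```

```text
rect [ 0.5522 -0.001 ] 88.8 53.5 yaw 0.246 zmed 0.1098
rect [ 0.5522 -0.0012] 44.5 11.0 yaw 0.248 zmed 0.1318
block [ 0.604 -0.326  0.173]
rim [ 0.606 -0.317  0.082]
lid plane [0.0081 0.0284 0.1086] 239
```

View pics/s5c.png

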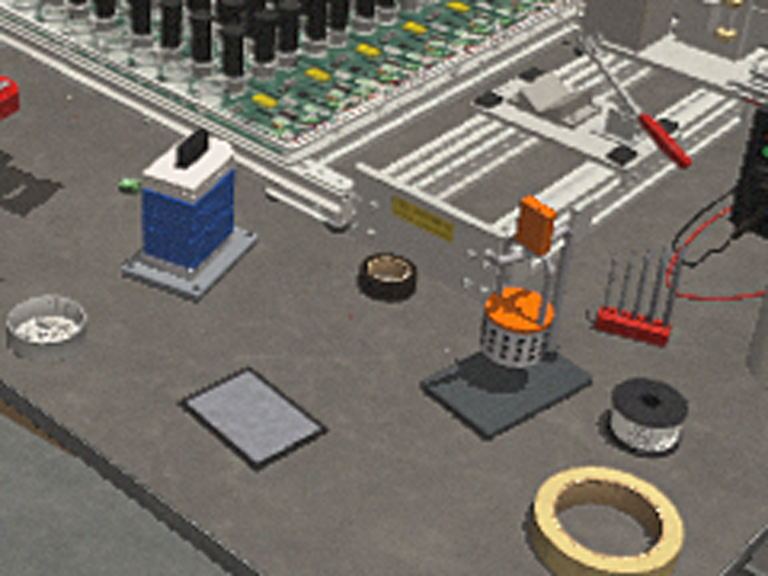

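The picture shows a closed stack at (190,215) with the lid level on it, and the basket hanging on the hook at (520,300). The lid top is at 0.110, the seated level.

```bash
python3 -c "
from plant import *
print(robot.close_job())"
```

```text
the job is handed in; nothing more can be done
None
```

The job is handed in: all three blue trays found are seated on the dock with the lid closed on top, and the basket hangs on the hook; `close_job()` returned no verdict.

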